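Put tested modules away in the lift-up locker

TASK

The power modules in the test box are finished: raise the locker's door until its stay locks and holds it up by itself, slide the test box's guard open, and stand every module upright inside the locker while the door stays up. Afterwards, in either order, slide the guard fully shut again, and press the red button to unlock the stay and lower the door until it is fully closed. Leave the other things on the bench and in the locker where they are.

Things in the scene. Friction and masses are not known exactly. Their poses are not given: they have to be found in the camera images.
- locker: Blue and grey bench locker, fixed. Origin: centre of its underside; x to its back, y left, z up. Spans x -110..+120, y -160..+160 mm. Inside floor 70 mm up, x -78..+110, y -150..+150 mm. Front ledge x -110..-78 mm, 82 mm high; side walls 105 mm high before the hinge. Roof (182 mm high) behind x +35 mm; the front part is open from above once the door is up.
- shelf_spot (a point): Point on the locker's inside floor, mid-width, 75 mm in front of the hinge line: locker frame (-45, 0, 70) mm; axes as the locker. The row through it along y is free and reached straight from above with the door up.
- door_panel (a joint): Locker door angle, rad: 0 closed (sloping 0.571 below level to the front), grows as raised: level 0.571, upright 2.14, end stop 2.4. The stay locks by itself when the door passes about 2.25, then holds it near 2.2. Unlocked, a damped spring sinks it to about 0.5 in a few seconds; from there push it down: it stays at 0. Raising takes about 3 N at the handle, 6 N near the lock.
- door_hinge (a point): Middle of the door's hinge line, locker frame (30, 0, 180) mm; the line runs along the locker's y. Its axes turn with the door: x along the door from handle to hinge, z out of the outer face. The panel is 168 mm from hinge to free edge, 296 mm wide, outer face 8 mm out.
- door_handle (a point): Centre of the door's steel bar handle: round bar 12 mm thick, 110 mm long, parallel to the hinge, 156 mm from the hinge along the door and 52 mm out (38 mm free between bar and door). It can be pinched and turns between the fingers. Axes as the door's.
- button_top (a point): Centre of the top of the red stay button, 34 x 34 mm, on a dark post beside the locker (locker frame x 30, y -215 mm), 244 mm above the bench when up; pressed straight down.
- stay_button (a joint): Travel of the red button, m: 0 up, 0.012 fully down; spring, 3 to 6 N. Held down 9 mm or more for about a second it frees the locked door, which then sinks by itself.
- test_box: Low grey and aluminium test box, fixed. Origin: centre of its underside; x the way the guard opens (away from the robot), y left, z up. Inside floor 6 mm above the bench, inside x -85..+85, y -172..+172 mm; walls 60 mm high; side rails 67 mm high at y +-177 mm run back to x +289 mm.
- guard_panel (a joint): Travel of the clear sliding guard on top of the test box, m: 0 shut, 0.180 fully open (slid along the box's +x). Friction about 1.5 N; it stays where it is left. It is 182 x 342 mm and covers the whole inside when shut.
- guard_handle (a point): Centre of the guard's yellow upright handle: 14 mm thick (x), 70 mm long (y), 36 mm high, its top 102 mm above the bench; 65 mm nearer the robot than the guard's middle. Axes as the test box.
- mod1_mid (a point): Centre of power module 1 (may be absent): a finned aluminium block 46 mm long (its x), 36 mm wide (its y), 38 mm high, with a small gold dome on top (47 mm in all), about 120 g, standing in the test box at the start; this point is 19 mm above its underside, its z is up.
- mod2_mid (a point): Centre of power module 2 (may be absent): a finned aluminium block 46 mm long (its x), 36 mm wide (its y), 38 mm high, with a small gold dome on top (47 mm in all), about 120 g, standing in the test box at the start; this point is 19 mm above its underside, its z is up.
- mod3_mid (a point): Centre of power module 3 (may be absent): a finned aluminium block 46 mm long (its x), 36 mm wide (its y), 38 mm high, with a small gold dome on top (47 mm in all), about 120 g, standing in the test box at the start; this point is 19 mm above its underside, its z is up.
- mod4_mid (a point): Centre of power module 4 (may be absent): a finned aluminium block 46 mm long (its x), 36 mm wide (its y), 38 mm high, with a small gold dome on top (47 mm in all), about 120 g, standing in the test box at the start; this point is 19 mm above its underside, its z is up.
- driver_mid (a point): Middle of a screwdriver 160 mm long lying on the bench; a bystander to be left alone.
- spool_mid (a point): Centre of a solder spool, 50 mm across and 40 mm high; a bystander to be left alone.
- flux_mid (a point): Centre of a small amber jar, 40 mm across and 50 mm high; a bystander to be left alone.
- relay_mid (a point): Centre of a black relay block, 28 x 45 x 30 mm; a bystander to be left alone.
- stock_box_mid (a point): Centre of the cardboard box, 50 x 90 x 50 mm, at the back of the locker's floor; a bystander to be left alone.

How it is judged (in metres and radians):
On the way, in this order (a step that is already met when the one before it is completed fails the run):
1. the locker's door is up (beyond 2.1 rad), locked and holding by itself with no finger on it, for half a second (value of joint door_panel above 2.1 rad and contact force between each of the arm, the fingers and door_panel below 0.1 N), for 0.5 s.
2. every module present stands upright on the locker's inside floor, with the door still up (x of mod1_mid in the frame of locker between -0.07 and 0.11 m and y of mod1_mid in the frame of locker between -0.15 and 0.15 m and z of mod1_mid in the frame of locker between 0.078 and 0.1 m and angle between each of mod1_mid, mod2_mid, mod3_mid, mod4_mid's own z axis and vertical below 0.2 rad and x of mod2_mid in the frame of locker between -0.07 and 0.11 m and y of mod2_mid in the frame of locker between -0.15 and 0.15 m and z of mod2_mid in the frame of locker between 0.078 and 0.1 m and x of mod3_mid in the frame of locker between -0.07 and 0.11 m and y of mod3_mid in the frame of locker between -0.15 and 0.15 m and z of mod3_mid in the frame of locker between 0.078 and 0.1 m and x of mod4_mid in the frame of locker between -0.07 and 0.11 m and y of mod4_mid in the frame of locker between -0.15 and 0.15 m and z of mod4_mid in the frame of locker between 0.078 and 0.1 m and value of joint door_panel above 2.05 rad), for 0.3 s.
3. the red button is pressed down (beyond 7.5 mm) while the door is still well up (beyond 1.0 rad) (value of joint stay_button above 0.0075 m and value of joint door_panel above 1 rad), for 0.02 s.
4. the door is lowered and closed (below 0.06 rad) (value of joint door_panel below 0.06 rad), for 0.2 s.
At the end, for the whole second after the job is handed in: Every module present stands upright (within 0.2 rad) and at rest on the locker's inside floor, the locker's door is closed to within 0.06 rad, and the guard is shut to within 8 mm (x of mod1_mid in the frame of locker between -0.07 and 0.11 m and y of mod1_mid in the frame of locker between -0.15 and 0.15 m and z of mod1_mid in the frame of locker between 0.078 and 0.1 m and angle between each of mod1_mid, mod2_mid, mod3_mid, mod4_mid's own z axis and vertical below 0.2 rad and x of mod2_mid in the frame of locker between -0.07 and 0.11 m and y of mod2_mid in the frame of locker between -0.15 and 0.15 m and z of mod2_mid in the frame of locker between 0.078 and 0.1 m and x of mod3_mid in the frame of locker between -0.07 and 0.11 m and y of mod3_mid in the frame of locker between -0.15 and 0.15 m and z of mod3_mid in the frame of locker between 0.078 and 0.1 m and x of mod4_mid in the frame of locker between -0.07 and 0.11 m and y of mod4_mid in the frame of locker between -0.15 and 0.15 m and z of mod4_mid in the frame of locker between 0.078 and 0.1 m and value of joint door_panel below 0.06 rad and value of joint guard_panel below 0.008 m and linear speed of each of mod1, mod2, mod3, mod4 below 0.02 m/s); the robot touches nothing.
It fails at once if the screwdriver is moved more than 3 cm (distance of driver_mid from where it was at the start of the episode above 0.03 m).
It fails at once if the solder spool is moved more than 3 cm (distance of spool_mid from where it was at the start of the episode above 0.03 m).
It fails at once if the flux jar is moved more than 3 cm (distance of flux_mid from where it was at the start of the episode above 0.03 m).
It fails at once if the black relay is moved more than 3 cm (distance of relay_mid from where it was at the start of the episode above 0.03 m).
It fails at once if the cardboard box in the locker is moved more than 3 cm (distance of stock_box_mid from where it was at the start of the episode above 0.03 m).
Of mod1, mod2, mod3, mod4 only 2 to 4 are there at a start; the rules pass over those that are not, and their reading is None.
At some moment in a run one of mod1, mod2, mod3, mod4 may be knocked a few centimetres aside while the robot is not near it.
It also fails if it takes over 210 s, if anything falls off the work surface, if the arm or the gripper's body presses on something with over 40 N, if the wrist force passes 120 N, or if a joint passes its speed limit or range.

ROBOT

A 7-joint arm with a two-finger parallel gripper is mounted at the origin on the work surface. World frame = base frame: x ahead of the robot, y to its left, z up, the work surface at z = 0. Lengths are in mm, angles in rad, forces in N, time in s.
With the tool pointing down it reaches from about 400 to 875 mm from the base axis. Payload 4.4 kg.
Tool frame: the origin (TCP) lies at the very end of the fingers, on their centre line; the grasp point (between the pads) lies 19 mm behind it; z points along the fingers, y is the line along which they close (so a half turn about z gives the same grasp; the last joint's range is limited). The gripper opens to 85 mm and grips with 20 to 120 N. Pads are 22 mm wide; open, the fingers measure 114 mm over their backs; the gripper's body (76 mm by 85 mm) begins 54 mm behind the grasp point. The pads swing forward as they close: fully open they stand 13 mm farther back than shut.
Start: joints at [1.138, 0.628, 0.038, 1.517, -0.027, 0.996, -0.02], TCP at [233.138, -606.766, 231.313] pointing down, gripper open.
Joint ranges: [-3.06, 3.06], [-0.37, 2.12], [-1.25, 1.32], [0.18, 2.47], [-1.1, 4.24], [0.23, 1.98], [-2.94, 2.94]. Speed limits (rad/s): [2.57, 2.57, 3.14, 3.14, 3.14, 3.14, 3.14].

INTERFACE

Orientations are given as [roll, pitch, yaw] about the fixed x, y, z axes, in that order (R = Rz(yaw) Ry(pitch) Rx(roll)).
In Python, from cell import monitor, viewer, workorder gives the robot as it stands.
- The arm moves only by the tool arm_command, never from a script. Its argument "series" is one flat list of numbers, 5 for each row, row after row: the opening in per cent of the stroke, from 0 (shut) to 100 (fully open), then the shift along the tool's x, y, z in cm, then the turn about the tool's z in degrees. In form: [claw, x, y, z, roll, claw, x, y, z, roll, ...]. A call has exactly 5 rows; each row is the pose to reach, as a shift and turn from the pose commanded when the call began, along the tool's axes at that moment; what a row does not reach only later rows make up. A row lasts 1/12 s, in which the tool goes at most 41.7 mm and 7.16 degrees, less where a joint would pass 70% of its speed; a pose out of reach is approached as far as the arm can. A call with a gripper value outside its range is refused whole. The fingers move at their own pace and stop on an object; the grip force is fixed at half the most. Time passes only in rows, so rows that repeat a pose let the fingers close, or fill a call up. It gives the time, the measured TCP pose, the force, the opening and the grip force at its end, in the units of the state.
- monitor.read_state(): the state, without advancing time (a new reading comes with each control period).
- viewer.get_image(name): name is "scene" or "side" or "wrist"; returns (picture, depth): 384x512x3 uint8, red, green, blue; 384x512 float32, mm along the optical axis (not along the pixel's ray), 0 where there is no reading.
- viewer.camera_model(name): a dict with "mtx" (3x3 intrinsics, pixels), "R" (3x3) and "t" (3): a world point X has camera coordinates R X + t. Camera axes: x right, y down, z forward; pixel columns grow to the right and rows downward; lengths in mm; the calibration is good to about 2 mm. The wrist camera is an equidistant fisheye: a pixel r from the principal point sees the ray r / f radians off the axis. A picture is of the moment at which its call begins: read the wrist's pose just before it. camera_model takes no time and is no camera call; for the wrist camera it gives the pose at the moment of the call.
- workorder.finish_job(): hands the job in; it is judged then, once.
The state is a dict: "clock": time; "qpos": joint angles; "qd": joint speeds; "tau": joint torques, N m; "eef_pos": TCP position; "tool_rot": TCP orientation; "force": force on the tool from outside, world axes, zero at the start; "torque": the same for the moment, N m; "width": finger opening in mm; "gripper_force": force on a finger pad.
Only numpy, scipy, OpenCV 4.12 (cv2) and the standard library are available. Lean on these libraries where they do the work, as an engineer would, in place of code of your own. Each camera call takes 0.05 s, during which the arm holds its last target. There are 200 camera calls.

## Working session

There is one attempt and no reset: what is moved stays moved. The work goes in short steps, Python scripts to look and compute and a tool call to move; the robot and the scene stay as the last step left them, time stands still between calls to the robot, and variables do not carry over. Pictures are saved under pics/ and viewed, at most 14 in all, crops included, and the job is handed in when it is done.

Besides the shell and the picture viewer there is one more tool, called as name(argument=value, ...) on one line, values as JSON. arm_command: Moves the arm, as the interface text tells. Its arguments: {"type":"object","properties":{"series":{"type":"array","items":{"type":"number"}}},"required":["series"]}

```bash
ls; mkdir -p pics; cat > h.py <<'E'
import numpy as np,cv2
from cell import monitor,viewer,workorder
def grab(n,f):
    m=viewer.camera_model(n);p,d=viewer.get_image(n)
    cv2.imwrite(f'pics/{f}.png',p[:,:,::-1]);np.savez(f'pics/{f}.npz',d=d,p=p,K=m['mtx'],R=m['R'],t=m['t'],w=(n=='wrist'))
def load(f): return np.load(f'pics/{f}.npz')
def px(z,u,v,dep=None):
    K=z['K'];d=z['d'][int(round(v)),int(round(u))] if dep is None else dep
    a=np.array([(u-K[0,2])/K[0,0],(v-K[1,2])/K[1,1]])
    if z['w']:
        r=np.hypot(*a);a=a*(np.tan(r)/r if r>0 else 1)
    return z['R'].T@(np.array([a[0],a[1],1])*d-z['t'])
def cloud(z):
    v,u=np.mgrid[0:384,0:512];K=z['K'];a=(u-K[0,2])/K[0,0];b=(v-K[1,2])/K[1,1]
    if z['w']:
        r=np.hypot(a,b)+1e-9;s=np.tan(r)/r;a=a*s;b=b*s
    d=z['d'];X=np.stack([a*d,b*d,d],-1)-z['t']
    return X@z['R']
E
python3 - <<'E'
from h import *
s=monitor.read_state();print(s)
for n in('scene','side','wrist'):
    grab(n,n+'0')
a=cv2.imread('pics/scene0.png');b=cv2.imread('pics/side0.png')
for n,i in(('s',a),('d',b)):cv2.imwrite(f'pics/{n}big.png',cv2.resize(i,(800,600),interpolation=cv2.INTER_CUBIC))
for n in('scene','side','wrist'):
    m=viewer.camera_model(n);print(n,m['mtx'].round(1).tolist(),(-m['R'].T@m['t']).round(),m['R'].round(2).tolist())
E
```

```text
pics
{'clock': 0.0, 'qpos': array([ 1.13820616,  0.62932594,  0.03842188,  1.51840127, -0.02702988,
        0.99631583, -0.02002343]), 'qd': array([-0.00090339, -0.00078047,  0.00132834,  0.00206479,  0.00052112,
       -0.00083534,  0.00029731]), 'tau': array([-1.52585944e-03, -5.63413095e+01,  1.22581422e+00, -1.93448031e+01,
        1.09946533e-02,  1.05051047e-02,  6.39100293e-06]), 'eef_pos': array([ 232.9164624 , -606.14145465,  230.39117444]), 'tool_rot': array([-3.13965914e+00, -1.14588463e-05,  3.66765948e-01]), 'force': array([-0.32818125, -0.28976996,  0.11127431]), 'torque': array([ 0.08583637,  0.01103886, -0.00997242]), 'gripper_force': 0.0, 'width': 85.20276684776026}
scene [[361.6, 0.0, 257.9], [0.0, 361.6, 189.1], [0.0, 0.0, 1.0]] [1024.  230.  852.] [[-0.49, 0.87, -0.0], [0.67, 0.37, -0.64], [-0.56, -0.32, -0.77]]
side [[352.2, 0.0, 256.7], [0.0, 352.2, 185.8], [0.0, 0.0, 1.0]] [169. 547. 705.] [[-0.88, -0.47, -0.02], [-0.28, 0.57, -0.77], [0.37, -0.68, -0.63]]
wrist [[297.3, 0.0, 249.8], [0.0, 297.3, 194.4], [0.0, 0.0, 1.0]] [ 305. -578.  372.] [[0.36, -0.93, -0.0], [-0.89, -0.34, 0.3], [-0.28, -0.11, -0.95]]
```

View pics/sbig.png

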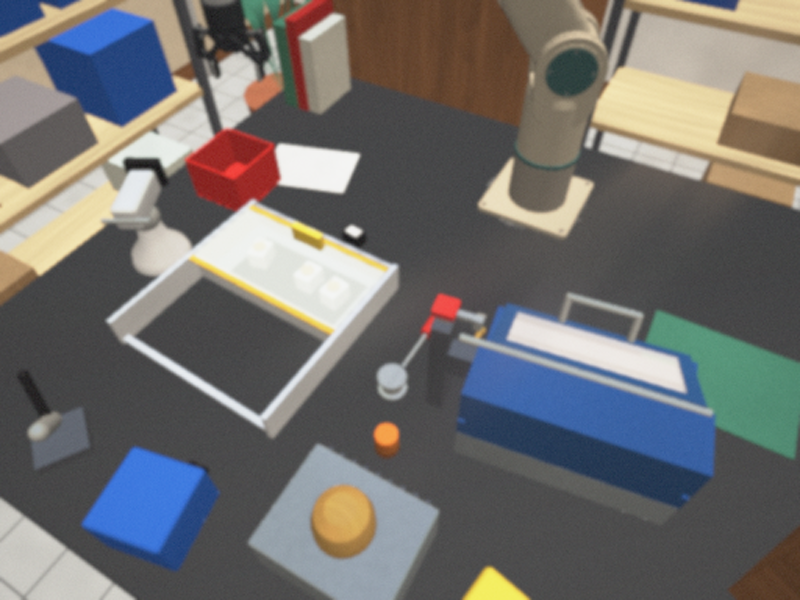

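View pics/dbig.png

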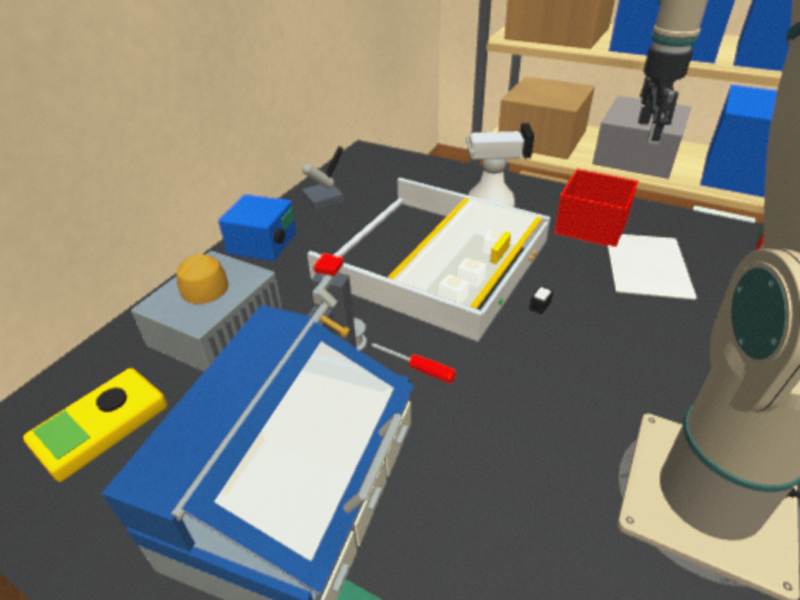

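Both views show three white modules under the shut guard. In the enlarged scene view they are at about (260,250), (308,275) and (333,290), with the yellow guard handle at (307,236). The red button is at (445,305), and the locker door is closed with its bar running from (568,297) to (640,318). Next I'll measure these.

```bash
python3 - <<'E'
from h import *
z=load('scene0');y=load('side0')
def P(z,n,u,v):print(n,px(z,u*.64,v*.64).round().tolist())
for n,u,v in [('btn',445,305),('m1',260,246),('m2',308,270),('m3',333,287),('ghand',307,236),('boxL near',252,204),('boxR near',396,268),('rail far R',268,424),('rail far L',112,322),('barL',568,297),('barR',640,320),('hingeR',462,340),('hingeL',711,411),('roofbackR',462,405),('roofbackL',680,500),('relay?',354,234),('spool',392,376),('amber',386,436)]:P(z,n,u,v)
for n,u,v in [('btn',330,263),('m1',490,240),('m2',472,268),('m3',453,285),('ghand',500,246),('boxR near corner',480,330),('boxLnear',547,217),('railfarR',312,256),('railfarL',400,183),('bar1',393,425),('bar2',353,505),('hinge1',325,308),('hinge2',180,512),('driver',433,368),('tip',375,346),('relay',541,300)]:P(y,n,u,v)
# ghand yellow, by colour
for nm,z in(('scene',z),('side',y)):
    C=cloud(z);h=cv2.cvtColor(z['p'],cv2.COLOR_RGB2HSV);
    m=(h[...,0]>18)&(h[...,0]<32)&(h[...,1]>150)&(C[...,2]>78)&(C[...,2]<108)&(C[...,1]<0)&(z['d']>0)
    Q=C[m];print(nm,'hand',len(Q),Q.mean(0).round(),Q.min(0).round(),Q.max(0).round())
    top=Q[Q[:,2]>98];
    if len(top)>5:
        r=cv2.minAreaRect(top[:,:2].astype(np.float32));print(r)
    m=(h[...,1]>150)&((h[...,0]<6)|(h[...,0]>174))&(C[...,2]>225)&(C[...,2]<260);Q=C[m];print('btn',len(Q),Q.mean(0).round(1),cv2.minAreaRect(Q[:,:2].astype(np.float32)))
E
```

```text
btn [569.0, 38.0, 244.0]
m1 [478.0, -403.0, 65.0]
m2 [485.0, -282.0, 66.0]
m3 [500.0, -215.0, 70.0]
ghand [434.0, -317.0, 95.0]
boxL near [389.0, -495.0, 67.0]
boxR near [398.0, -141.0, 64.0]
rail far R [769.0, -160.0, 45.0]
rail far L [753.0, -510.0, 67.0]
barL [392.0, 174.0, 155.0]
barR [240.0, 299.0, 1.0]
hingeR [568.0, 69.0, 182.0]
hingeL [515.0, 403.0, 185.0]
roofbackR [651.0, 110.0, 157.0]
roofbackL [606.0, 414.0, 98.0]
relay? [332.0, -281.0, 31.0]
spool [596.0, -36.0, 41.0]
amber [698.0, 13.0, 49.0]
btn [560.0, 43.0, 244.0]
m1 [458.0, -361.0, 67.0]
m2 [454.0, -254.0, 70.0]
m3 [467.0, -193.0, 68.0]
ghand [419.0, -304.0, 100.0]
boxR near corner [392.0, -147.0, 24.0]
boxLnear [379.0, -498.0, 67.0]
railfarR [759.0, -158.0, 63.0]
railfarL [747.0, -513.0, 57.0]
bar1 [382.0, 191.0, 156.0]
bar2 [379.0, 291.0, 131.0]
hinge1 [558.0, 72.0, 183.0]
hinge2 [513.0, 401.0, 183.0]
driver [428.0, -26.0, 24.0]
tip [547.0, -37.0, 12.0]
relay [318.0, -267.0, 31.0]
scene hand 123 [ 432. -318.   94.] [ 422. -356.   79.] [ 438. -290.  104.]
((430.9615173339844, -323.27825927734375), (66.54017639160156, 10.097042083740234), 87.3445053100586)
btn 410 [ 228.2 -326.4  239.5] ((231.89532470703125, -345.136962890625), (1061.908447265625, 121.04222869873047), 44.03876876831055)
side hand 108 [ 422. -312.   95.] [ 416. -354.   78.] [ 431. -286.  105.]
((423.0015869140625, -320.8638916015625), (66.90962219238281, 11.840412139892578), 87.07958984375)
btn 193 [563.7  43.8 242. ] ((566.4498291015625, 40.34041976928711), (33.195838928222656, 34.36158752441406), 7.555366516113281)
```

```bash
python3 - <<'E'
from h import *
for nm in('scene0','side0'):
    z=load(nm);C=cloud(z);ok=z['d']>0;h=cv2.cvtColor(z['p'],cv2.COLOR_RGB2HSV)
    loc=ok&(C[...,0]>330)&(C[...,0]<720)&(C[...,1]>60)&(C[...,1]<460)
    q=C[loc&(abs(C[...,2]-181)<5)];print(nm,'roof',len(q),cv2.minAreaRect(q[:,:2].astype(np.float32)))
    # door white plane
    q=C[loc&(C[...,2]>105)&(C[...,2]<172)&(C[...,0]<530)&(h[...,1]<60)&(h[...,2]>190)]
    c=q.mean(0);n=np.linalg.svd(q-c,full_matrices=0)[2][2];n*=np.sign(n[2]);print('door plane n',n.round(3),c.round(),len(q),'yaw',np.arctan2(-n[1],-n[0]).round(3))
    # bar: points above door plane by 40..62
    hh=(C-c)@n;q=C[loc&(hh>33)&(hh<62)&(C[...,2]<200)&(C[...,0]<460)]
    print('bar',len(q),np.median(q,0).round(),np.median((q-c)@n).round(1))
    if len(q)>5:
        r=cv2.minAreaRect(q[:,:2].astype(np.float32));print(r)
    box=ok&(C[...,0]>350)&(C[...,0]<800)&(C[...,1]>-540)&(C[...,1]<-110)
    q=C[box&(abs(C[...,2]-66)<6)];print('boxrim',cv2.minAreaRect(q[:,:2].astype(np.float32)))
E
```

```text
scene0 roof 6967 ((573.66845703125, 240.19717407226562), (117.8045425415039, 350.169189453125), 8.362297058105469)
door plane n [-0.482 -0.069  0.873] [462. 244. 145.] 2115 yaw 0.142
bar 271 [383. 228. 153.] 46.0
((382.8262023925781, 227.35218811035156), (15.933707237243652, 120.90461730957031), 7.422377109527588)
boxrim ((576.278564453125, -332.63153076171875), (368.8711242675781, 379.9629211425781), 87.27739715576172)
side0 roof 7886 ((571.4175415039062, 242.8396759033203), (119.5009765625, 348.2765808105469), 8.446394920349121)
door plane n [-0.481 -0.067  0.874] [457. 258. 144.] 7467 yaw 0.139
bar 416 [375. 240. 154.] 49.6
((379.3479919433594, 231.03953552246094), (16.56322479248047, 121.618408203125), 8.350761413574219)
boxrim ((573.7383422851562, -331.32476806640625), (370.2890625, 383.5597839355469), 87.044189453125)
```

arm_command(series=[100, 0, 0, -3, 0, 100, 0, 0, -6, 0, 100, 0, 0, -9, 0, 100, 0, 0, -11, 0, 100, 0, 0, -11, 0])

```text
clock: 0.57
eef_pos: [233.9, -609.0, 346.4]
tool_rot: [3.133, -0.0, 0.367]
force: [-0.3, -0.7, 0.8]
width: 85.4
gripper_force: 0.0
```

```bash
cat >> h.py <<'E'
def plan(wps,claw=100,start=None,step=38):
    """wps: list of (x,y,z,yaw); prints rows per call from the current pose"""
    s=monitor.read_state()
    cur=np.array(start if start is not None else [*s['eef_pos'],s['tool_rot'][2]],float);rows=[]
    p=cur.copy()
    for w in wps:
        w=np.array(w,float);n=max(1,int(np.ceil(max(np.linalg.norm(w[:3]-p[:3])/step,abs(w[3]-p[3])/np.radians(6.8)))))
        rows+=[p+(w-p)*k/n for k in range(1,n+1)];p=w
    while len(rows)%5:rows.append(rows[-1])
    for i in range(0,len(rows),5):
        c,sn=np.cos(cur[3]),np.sin(cur[3]);o=[]
        for r in rows[i:i+5]:
            d=(r-cur)/10;o.append([claw]+[float(round(q,1)) for q in (c*d[0]+sn*d[1],sn*d[0]-c*d[1],-d[2],-np.degrees(r[3]-cur[3]))])
        print(sum(o,[]));cur=rows[i+4]
LO=np.array([509,248.5]);LY=.144
def loc(x,y):
    c,s=np.cos(LY),np.sin(LY);return LO+[c*x-s*y,s*x+c*y]
E
python3 - <<'E'
from h import *
plan([(470,-340,346,1.0),(560,0,340,1.5),(*loc(-129,0),300,1.715)])
E
```

```text
[100, 3.2, -1.7, 0.0, -3.6, 100, 6.3, -3.3, 0.0, -7.3, 100, 9.5, -5.0, 0.0, -10.9, 100, 12.7, -6.7, 0.0, -14.5, 100, 15.8, -8.3, 0.0, -18.1]
[100, 3.5, -0.6, 0.0, -3.6, 100, 7.1, -1.2, 0.0, -7.3, 100, 10.6, -1.8, 0.0, -10.9, 100, 14.1, -2.4, 0.0, -14.5, 100, 17.6, -3.0, 0.0, -18.1]
[100, 3.3, -1.1, 0.1, -2.9, 100, 6.7, -2.2, 0.1, -5.7, 100, 10.0, -3.2, 0.2, -8.6, 100, 13.4, -4.3, 0.2, -11.5, 100, 16.7, -5.4, 0.3, -14.3]
[100, 3.5, -0.2, 0.1, -2.9, 100, 7.0, -0.4, 0.1, -5.7, 100, 10.5, -0.7, 0.2, -8.6, 100, 14.0, -0.9, 0.2, -11.5, 100, 17.6, -1.1, 0.3, -14.3]
[100, 2.7, -2.4, 0.5, -1.5, 100, 5.4, -4.9, 1.0, -3.1, 100, 8.1, -7.3, 1.5, -4.6, 100, 10.8, -9.7, 2.0, -6.2, 100, 13.5, -12.2, 2.5, -7.7]
[100, 3.0, -2.0, 0.5, -1.5, 100, 6.0, -4.1, 1.0, -3.1, 100, 9.0, -6.1, 1.5, -4.6, 100, 9.0, -6.1, 1.5, -4.6, 100, 9.0, -6.1, 1.5, -4.6]
```

arm_command(series=[100, 3.2, -1.7, 0, -3.6, 100, 6.3, -3.3, 0, -7.3, 100, 9.5, -5, 0, -10.9, 100, 12.7, -6.7, 0, -14.5, 100, 15.8, -8.3, 0, -18.1])

```text
clock: 0.98
eef_pos: [351.6, -470.5, 340.4]
tool_rot: [-3.14, -0.0, 0.686]
force: [0.6, 0.6, 0.2]
width: 85.4
gripper_force: 0.0
```

arm_command(series=[100, 3.5, -0.6, 0, -3.6, 100, 7.1, -1.2, 0, -7.3, 100, 10.6, -1.8, 0, -10.9, 100, 14.1, -2.4, 0, -14.5, 100, 17.6, -3, 0, -18.1])

```text
clock: 1.4
eef_pos: [468.9, -336.6, 340.4]
tool_rot: [-3.14, -0.0, 1.002]
force: [0.2, -1.7, -0.3]
width: 85.3
gripper_force: 0.0
```

arm_command(series=[100, 3.3, -1.1, 0.1, -2.9, 100, 6.7, -2.2, 0.1, -5.7, 100, 10, -3.2, 0.2, -8.6, 100, 13.4, -4.3, 0.2, -11.5, 100, 16.7, -5.4, 0.3, -14.3])

```text
clock: 1.82
eef_pos: [513.3, -166.8, 337.5]
tool_rot: [-3.14, -0.0, 1.251]
force: [0.5, -0.7, -0.5]
width: 85.6
gripper_force: 0.0
```

arm_command(series=[60, 3.5, -0.2, 0.1, -2.9, 60, 7, -0.4, 0.1, -5.7, 60, 10.5, -0.7, 0.2, -8.6, 60, 14, -0.9, 0.2, -11.5, 60, 17.6, -1.1, 0.3, -14.3])

```text
clock: 2.23
eef_pos: [558.6, 3.1, 334.6]
tool_rot: [-3.14, 0.0, 1.5]
force: [1.3, -0.1, -0.9]
width: 51.1
gripper_force: 0.0
```

arm_command(series=[50, 2.7, -2.4, 0.5, -1.5, 50, 5.4, -4.9, 1, -3.1, 50, 8.1, -7.3, 1.5, -4.6, 50, 10.8, -9.7, 2, -6.2, 50, 13.5, -12.2, 2.5, -7.7])

```text
clock: 2.65
eef_pos: [445.4, 146.2, 309.3]
tool_rot: [-3.14, 0.0, 1.633]
force: [-0.1, 0.8, 0.6]
width: 42.6
gripper_force: 0.0
```

arm_command(series=[50, 3, -2, 0.5, -1.5, 50, 6, -4.1, 1, -3.1, 50, 9, -6.1, 1.5, -4.6, 50, 9, -6.1, 1.5, -4.6, 50, 9, -6.1, 1.5, -4.6])

```text
clock: 3.07
eef_pos: [378.9, 232.5, 294.7]
tool_rot: [-3.14, 0.0, 1.717]
force: [0.2, 0.1, 0.0]
width: 42.8
gripper_force: 0.0
```

```bash
python3 - <<'E'
from h import *
print(monitor.read_state()['eef_pos'],monitor.read_state()['tool_rot'],monitor.read_state()['qpos'])
grab('wrist','w1');z=load('w1');C=cloud(z)
m=(z['d']>0)&(C[...,2]>142)&(C[...,2]<165)&(C[...,0]<415)&(C[...,0]>330)&(C[...,1]>150)&(C[...,1]<310)
q=C[m];print(len(q),cv2.minAreaRect(q[:,:2].astype(np.float32)),np.percentile(q[:,2],[5,50,95]))
E
```

```text
[378.90513545 232.54753791 294.71172335] [-3.14013628e+00  2.57236139e-04  1.71749502e+00] [-0.19692692  0.28767517 -0.53318231  1.95983619  0.17866732  0.94129066
 -0.67135615]
1458 ((378.6036376953125, 229.95791625976562), (16.117961883544922, 121.65497589111328), 8.300966262817383) [148.76122297 153.36344347 155.1080805 ]
```

View pics/w1.png

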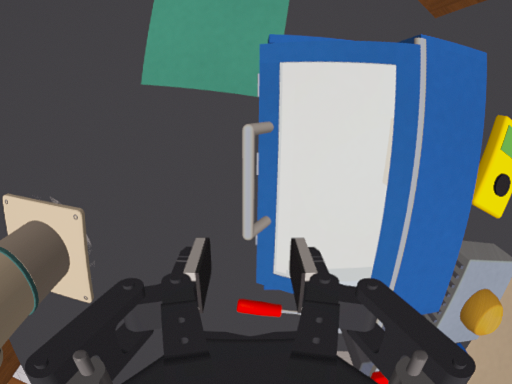

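The wrist view has the door bar from (250,128) to (248,236), parallel to the finger pads. Its centre is at (379,230,149), so I'll descend and pinch it.

arm_command(series=[50, -0.2, 0, 4, 0, 50, -0.2, 0, 8, 0, 50, -0.2, 0, 12, 0, 50, -0.2, 0, 14.5, 0, 50, -0.2, 0, 16.2, 0])

```text
clock: 3.53
eef_pos: [380.6, 226.6, 130.4]
tool_rot: [-3.138, 0.003, 1.709]
force: [0.2, 0.4, -0.6]
width: 42.9
gripper_force: 0.0
```

arm_command(series=[0, 0, 0, 0, 0, 0, 0, 0, 0, 0, 0, 0, 0, 0, 0, 0, 0, 0, 0, 0, 0, 0, 0, 0, 0])

```text
clock: 3.95
eef_pos: [377.5, 227.4, 133.6]
tool_rot: [-3.135, 0.003, 1.712]
force: [-8.3, -0.6, -2.8]
width: 9.4
gripper_force: 58.4
```

```bash
python3 - <<'E'
from h import *
f=lambda t:np.array([30-164.4*np.cos(.249-t),180-164.4*np.sin(.249-t)])
T=np.linspace(.063,2.34,26)
for k in range(5):
    b=f(T[5*k]);print([[float(round(a,1)) for a in ((f(t)-b)/10*[1,-1])] for t in T[5*k+1:5*k+6]])
E
```

```text
[[-0.2, -1.5], [-0.3, -3.0], [-0.2, -4.5], [-0.0, -6.0], [0.3, -7.4]]
[[0.5, -1.4], [1.1, -2.8], [1.8, -4.1], [2.6, -5.4], [3.5, -6.5]]
[[1.0, -1.1], [2.2, -2.0], [3.4, -2.9], [4.7, -3.7], [6.0, -4.3]]
[[1.4, -0.5], [2.9, -0.9], [4.3, -1.1], [5.8, -1.2], [7.3, -1.2]]
[[1.5, 0.2], [3.0, 0.5], [4.4, 0.9], [5.8, 1.5], [7.1, 2.1]]
```

arm_command(series=[0, 0, -0.2, -1.5, 0, 0, 0, -0.3, -3, 0, 0, 0, -0.2, -4.5, 0, 0, 0, 0, -6, 0, 0, 0, 0.3, -7.4, 0])

```text
clock: 4.37
eef_pos: [380.2, 227.9, 208.5]
tool_rot: [-3.135, 0.003, 1.712]
force: [-5.7, -0.8, -2.4]
width: 9.8
gripper_force: 58.3
```

Still gripping. I'll continue along the arc.

arm_command(series=[0, 0, 0.5, -1.4, 0, 0, 0, 1.1, -2.8, 0, 0, 0, 1.8, -4.1, 0, 0, 0, 2.6, -5.4, 0, 0, 0, 3.5, -6.5, 0])

```text
clock: 4.78
eef_pos: [412.8, 232.5, 273.7]
tool_rot: [-3.131, 0.004, 1.712]
force: [-12.0, -3.2, 4.7]
width: 9.9
gripper_force: 58.6
```

arm_command(series=[0, 0, 1, -1.1, 0, 0, 0, 2.2, -2, 0, 0, 0, 3.4, -2.9, 0, 0, 0, 4.7, -3.7, 0, 0, 0, 6, -4.3, 0])

```text
clock: 5.2
eef_pos: [473.2, 241.0, 319.0]
tool_rot: [-3.134, 0.004, 1.712]
force: [-13.4, -6.7, 18.9]
width: 9.8
gripper_force: 62.4
```

arm_command(series=[0, 0, 1.4, -0.5, 0, 0, 0, 2.9, -0.9, 0, 0, 0, 4.3, -1.1, 0, 0, 0, 5.8, -1.2, 0, 0, 0, 7.3, -1.2, 0])

```text
clock: 5.62
eef_pos: [549.1, 252.0, 330.5]
tool_rot: [-3.14, 0.001, 1.711]
force: [-4.2, -1.9, 1.6]
width: 9.3
gripper_force: 62.8
```

arm_command(series=[0, 0, 1.5, 0.2, 0, 0, 0, 3, 0.5, 0, 0, 0, 4.4, 0.9, 0, 0, 0, 5.8, 1.5, 0, 0, 0, 7.1, 2.1, 0])

```text
clock: 6.03
eef_pos: [620.6, 262.3, 309.3]
tool_rot: [3.141, -0.0, 1.711]
force: [-4.4, -0.9, 2.2]
width: 9.8
gripper_force: 60.6
```

arm_command(series=[0, 0, 0.3, 0.2, 0, 0, 0, 0.3, 0.2, 0, 0, 0, 0.3, 0.2, 0, 0, 0, 0.3, 0.2, 0, 0, 0, 0.3, 0.2, 0])

```text
clock: 6.45
eef_pos: [624.1, 262.8, 307.2]
tool_rot: [3.139, -0.0, 1.711]
force: [-1.2, -1.0, 5.0]
width: 9.4
gripper_force: 61.0
```

arm_command(series=[35, 0, -0.5, 0, 0, 35, 0, -1, 0, 0, 35, 0, -1, 0, 0, 35, 0, -1, -1, 0, 35, 0, -1, -2, 0])

```text
clock: 6.87
eef_pos: [612.1, 262.0, 323.9]
tool_rot: [-3.137, 0.001, 1.713]
force: [-3.3, -0.6, -2.9]
width: 29.9
gripper_force: 1.7
```

arm_command(series=[35, 0, 0, -3, 0, 35, 0, 0, -6, 0, 35, 0, 0, -6, 0, 35, 0, 0, -6, 0, 35, 0, 0, -6, 0])

```text
clock: 7.28
eef_pos: [614.1, 262.6, 384.9]
tool_rot: [3.14, -0.0, 1.712]
force: [-0.8, 0.2, 0.2]
width: 29.7
gripper_force: 0.0
```

```bash
python3 - <<'E'
from h import *
print(monitor.read_state()['eef_pos'])
grab('scene','s2');grab('side','d2')
cv2.imwrite('pics/c2.png',np.hstack([cv2.imread('pics/s2.png')[:,112:],cv2.imread('pics/d2.png')[:,:400]]))
# driver etc baseline
E
```

```text
[614.05989195 262.60662377 384.92790089]
```

View pics/c2.png

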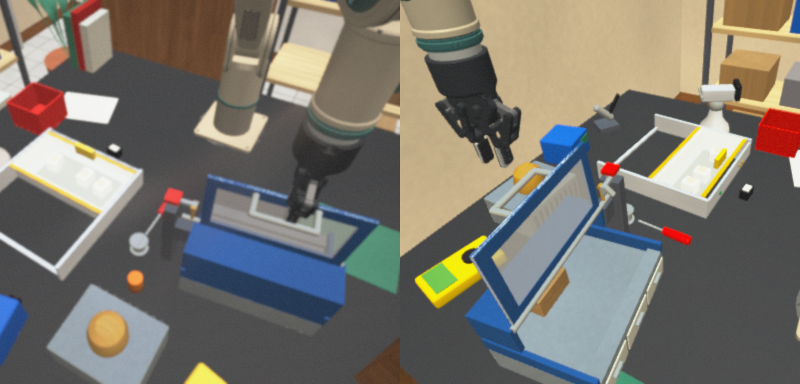

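Door is up and holding by itself, with the cardboard box in place at the back of the locker. Next is the guard handle.

```bash
python3 - <<'E'
from h import *
plan([(590,30,385,1.65),(500,-150,320,1.55),(427,-320,170,1.522)],50)
E
```

```text
[50, -3.2, -0.8, -0.0, 0.5, 50, -6.5, -1.6, -0.0, 1.0, 50, -9.7, -2.4, -0.1, 1.5, 50, -12.9, -3.2, -0.1, 2.0, 50, -16.2, -4.0, -0.1, 2.6]
[50, -3.3, -0.7, -0.0, 0.5, 50, -6.5, -1.3, -0.0, 1.0, 50, -9.4, -3.1, 1.0, 2.0, 50, -12.2, -4.9, 2.1, 2.9, 50, -15.1, -6.7, 3.2, 3.9]
[50, -3.0, -1.6, 1.1, 1.0, 50, -5.9, -3.2, 2.2, 1.9, 50, -8.9, -4.8, 3.2, 2.9, 50, -11.3, -5.9, 5.4, 3.1, 50, -13.7, -7.0, 7.5, 3.3]
[50, -2.5, -1.0, 2.1, 0.2, 50, -4.9, -1.9, 4.3, 0.5, 50, -7.4, -2.9, 6.4, 0.7, 50, -9.8, -3.9, 8.6, 0.9, 50, -12.3, -4.9, 10.7, 1.1]
```

arm_command(series=[50, -3.2, -0.8, 0, 0.5, 50, -6.5, -1.6, 0, 1, 50, -9.7, -2.4, -0.1, 1.5, 50, -12.9, -3.2, -0.1, 2, 50, -16.2, -4, -0.1, 2.6])

```text
clock: 7.8
eef_pos: [596.2, 95.0, 384.4]
tool_rot: [-3.14, 0.0, 1.667]
force: [-0.9, -0.2, -0.3]
width: 42.7
gripper_force: 0.0
```

arm_command(series=[50, -3.3, -0.7, 0, 0.5, 50, -6.5, -1.3, 0, 1, 50, -9.4, -3.1, 1, 2, 50, -12.2, -4.9, 2.1, 2.9, 50, -15.1, -6.7, 3.2, 3.9])

```text
clock: 8.22
eef_pos: [543.6, -61.6, 352.2]
tool_rot: [-3.141, -0.0, 1.598]
force: [0.6, -0.2, -0.4]
width: 42.6
gripper_force: 0.0
```

arm_command(series=[50, -3, -1.6, 1.1, 1, 50, -5.9, -3.2, 2.2, 1.9, 50, -8.9, -4.8, 3.2, 2.9, 50, -11.3, -5.9, 5.4, 3.1, 50, -13.7, -7, 7.5, 3.3])

```text
clock: 8.63
eef_pos: [477.4, -200.9, 277.5]
tool_rot: [3.141, 0.001, 1.54]
force: [0.4, 0.2, -0.3]
width: 42.5
gripper_force: 0.0
```

arm_command(series=[50, -2.5, -1, 2.1, 0.2, 50, -4.9, -1.9, 4.3, 0.5, 50, -7.4, -2.9, 6.4, 0.7, 50, -9.8, -3.9, 8.6, 0.9, 50, -12.3, -4.9, 10.7, 1.1])

```text
clock: 9.05
eef_pos: [424.8, -321.3, 169.6]
tool_rot: [-3.14, -0.001, 1.522]
force: [0.5, -0.6, 0.2]
width: 42.7
gripper_force: 0.0
```

```bash
python3 - <<'E'
from h import *
s=monitor.read_state();print(s['eef_pos'],s['tool_rot'][2])
grab('wrist','w3');z=load('w3');C=cloud(z);h=cv2.cvtColor(z['p'],cv2.COLOR_RGB2HSV)
m=(h[...,0]>18)&(h[...,0]<32)&(h[...,1]>150)&(C[...,2]>90)&(C[...,2]<108)&(z['d']>0)
q=C[m];print(len(q),cv2.minAreaRect(q[:,:2].astype(np.float32)),q[:,2].max())
E
```

```text
[ 424.77317167 -321.2813321   169.60012575] 1.522309651603345
1511 ((423.84844970703125, -322.5805969238281), (68.9779052734375, 12.952019691467285), 86.9040756225586) 103.03111540604513
```

View pics/w3.png

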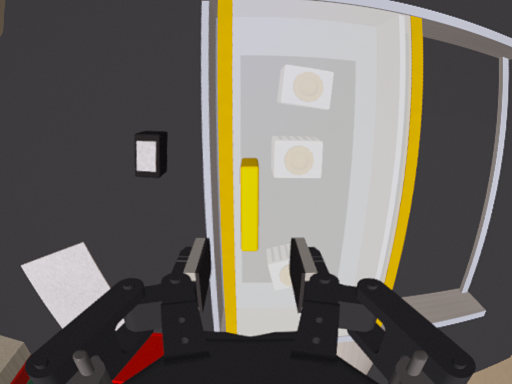

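The yellow handle is between the fingers at (250,205) in the image, and the three modules are visible through the guard at (306,87), (298,158) and (285,270). Now to pinch the handle and slide it.

arm_command(series=[50, 0, 0, 4, 0, 50, 0, 0, 7, 0, 50, 0, 0, 9.3, 0, 50, 0, 0, 9.3, 0, 0, 0, 0, 9.3, 0])

```text
clock: 9.52
eef_pos: [425.1, -319.8, 77.3]
tool_rot: [-3.139, -0.002, 1.523]
force: [0.9, 0.2, 0.9]
width: 31.8
gripper_force: 0.0
```

arm_command(series=[0, 0, 0, 0, 0, 0, 0, 0, 0, 0, 0, 0, 0, 0, 0, 0, 0, 0, 0, 0, 0, 0, 0.5, 0, 0])

```text
clock: 9.93
eef_pos: [430.4, -321.0, 79.7]
tool_rot: [-3.141, 0.001, 1.522]
force: [-2.2, 1.6, 5.8]
width: 13.1
gripper_force: 60.7
```

arm_command(series=[0, 0, 2, 0, 0, 0, 0, 4, 0, 0, 0, 0, 6, 0, 0, 0, 0, 8, 0, 0, 0, 0, 10, 0, 0])

```text
clock: 10.35
eef_pos: [531.4, -326.0, 79.7]
tool_rot: [-3.141, 0.001, 1.522]
force: [-2.7, -0.1, 5.6]
width: 12.3
gripper_force: 60.5
```

arm_command(series=[0, 0, 2, 0, 0, 0, 0, 4, 0, 0, 0, 0, 6, 0, 0, 0, 0, 7, 0, 0, 0, 0, 7.4, 0, 0])

```text
clock: 10.77
eef_pos: [589.5, -328.8, 79.5]
tool_rot: [-3.108, -0.002, 1.52]
force: [-43.5, 9.7, 40.1]
width: 12.7
gripper_force: 72.2
```

arm_command(series=[0, 0, -1, 0, 0, 0, 0, -1.3, 0, 0, 50, 0, -1.3, 0, 0, 50, 0, -1.3, 0, 0, 50, 0, -1.3, 0, 0])

```text
clock: 11.18
eef_pos: [592.9, -328.9, 78.6]
tool_rot: [3.14, 0.0, 1.522]
force: [-0.4, 0.1, -0.3]
width: 42.7
gripper_force: 0.0
```

arm_command(series=[50, 0, 0, -3, 0, 50, 0, 0, -7, 0, 50, 0, -1, -11, 0, 80, 0, -4, -15, 0, 80, 0, -8, -18, 0])

```text
clock: 11.6
eef_pos: [527.7, -325.0, 250.9]
tool_rot: [3.135, 0.001, 1.525]
force: [0.5, -0.9, 0.6]
width: 65.8
gripper_force: 0.0
```

```bash
cat >> h.py <<'E'
def mods(f):
    z=load(f);C=cloud(z);ok=z['d']>0
    m=(ok&(C[...,2]>36)&(C[...,2]<54)&(C[...,1]<-165)&(C[...,1]>-490)&(C[...,0]>405)&(C[...,0]<565)).astype(np.uint8)
    m=cv2.morphologyEx(m,cv2.MORPH_OPEN,np.ones((3,3)))
    n,L,st,_=cv2.connectedComponentsWithStats(m)
    for i in range(1,n):
        if st[i,4]<60:continue
        q=C[L==i];r=cv2.minAreaRect(q[:,:2].astype(np.float32));print(st[i,:4],np.round(r[0],1),np.round(r[1],1),round(r[2],1),np.percentile(q[:,2],[50,99]).round(1))
E
python3 - <<'E'
from h import *
s=monitor.read_state();print(s['eef_pos'],s['tool_rot'][2])
grab('wrist','w4');mods('w4');grab('scene','s4');print();mods('s4')
E
```

```text
[ 527.71859916 -324.98998069  250.87861045] 1.5247676115335982
[185  75  42  33] [ 480.3 -230. ] [37.1 46.1] 80.1 [43.4 51.9]
[181 131  40  32] [ 470.3 -296.1] [36.3 46.6] 88.2 [43.3 52.1]
[186 224  39  30] [ 464.8 -418.5] [46.5 37.5] 10.1 [43.4 52. ]

[158 154  16  12] [ 469.  -420.2] [45.8 37.6] 10.4 [44.6 53.5]
[188 168  17  14] [ 474.1 -297.7] [36.  47.2] 88.4 [44.4 52.6]
[204 178  18  15] [ 484.  -230.6] [37.9 46.5] 81.8 [44.3 52.8]
```

View pics/w4.png

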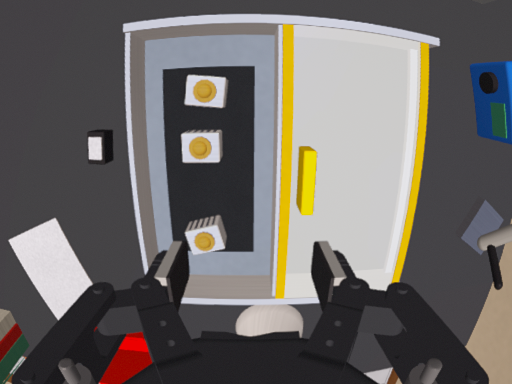

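The guard is open and all three modules stand clear, at (205,92), (200,147) and (205,240) in the wrist image. I'll grip each one along its length and carry it into the row at locker x = -36.

```bash
python3 - <<'E'
from h import *
plan([(481,-230,150,1.398),(481,-230,60,1.398),(481,-230,19,1.398)],75)
print('carry')
t=(*loc(-36,-85),)
plan([(481,-230,100,1.398),(481,-230,300,1.5),(*t,300,1.715),(*t,110,1.715),(*t,85,1.715)],0,start=(481,-230,19,1.398))
E
```

```text
[75, 2.4, -1.2, 2.6, 1.7, 75, 4.8, -2.4, 5.2, 3.5, 75, 7.2, -3.5, 7.7, 5.2, 75, 9.6, -4.7, 10.3, 6.9, 75, 9.6, -4.7, 13.3, 6.9]
[75, 0.0, 0.0, 3.0, -0.0, 75, 0.0, 0.0, 6.0, -0.0, 75, 0.0, 0.0, 8.0, -0.0, 75, 0.0, 0.0, 10.1, -0.0, 75, 0.0, 0.0, 10.1, -0.0]
carry
[0, 0.0, 0.0, -2.7, -0.0, 0, 0.0, 0.0, -5.4, -0.0, 0, 0.0, 0.0, -8.1, -0.0, 0, 0.0, 0.0, -11.4, -1.0, 0, 0.0, 0.0, -14.8, -1.9]
[0, 0.0, 0.0, -3.3, -1.0, 0, 0.0, 0.0, -6.7, -1.9, 0, 0.0, 0.0, -10.0, -2.9, 0, 0.0, 0.0, -13.3, -3.9, 0, 3.5, -0.4, -13.3, -5.0]
[0, 3.5, -0.1, -0.0, -1.1, 0, 7.1, -0.3, -0.0, -2.2, 0, 10.6, -0.4, -0.0, -3.4, 0, 14.1, -0.6, -0.0, -4.5, 0, 17.7, -0.7, -0.0, -5.6]
[0, 3.5, 0.2, -0.0, -1.1, 0, 7.1, 0.4, -0.0, -2.2, 0, 10.6, 0.6, -0.0, -3.4, 0, 14.1, 0.8, -0.0, -4.5, 0, 17.7, 1.0, -0.0, -5.6]
[0, -0.0, -0.0, 3.8, -0.0, 0, -0.0, -0.0, 7.6, -0.0, 0, -0.0, -0.0, 11.4, -0.0, 0, -0.0, -0.0, 15.2, -0.0, 0, -0.0, -0.0, 19.0, -0.0]
[0, 0.0, 0.0, 2.5, -0.0, 0, 0.0, 0.0, 2.5, -0.0, 0, 0.0, 0.0, 2.5, -0.0, 0, 0.0, 0.0, 2.5, -0.0, 0, 0.0, 0.0, 2.5, -0.0]
```

arm_command(series=[75, 2.4, -1.2, 2.6, 1.7, 75, 4.8, -2.4, 5.2, 3.5, 75, 7.2, -3.5, 7.7, 5.2, 75, 9.6, -4.7, 10.3, 6.9, 75, 9.6, -4.7, 13.3, 6.9])

```text
clock: 12.12
eef_pos: [481.5, -221.4, 114.2]
tool_rot: [-3.14, -0.003, 1.406]
force: [-0.6, 0.6, 0.3]
width: 64.0
gripper_force: 0.0
```

arm_command(series=[75, 0, 0, 3, 0, 75, 0, 0, 6, 0, 75, 0, 0, 8, 0, 75, 0, 0, 10.1, 0, 75, 0, 0, 10.1, 0])

```text
clock: 12.53
eef_pos: [480.7, -225.8, 9.8]
tool_rot: [-3.136, -0.002, 1.403]
force: [0.6, -1.0, -0.5]
width: 63.8
gripper_force: 0.0
```

arm_command(series=[0, 0, 0, 0, 0, 0, 0, 0, 0, 0, 0, 0, 0, 0, 0, 0, 0, 0, 0, 0, 0, 0, 0, 0, 0])

```text
clock: 12.95
eef_pos: [482.9, -227.7, 15.0]
tool_rot: [3.14, 0.0, 1.401]
force: [-0.6, -0.1, -0.5]
width: 45.2
gripper_force: 61.5
```

arm_command(series=[0, 0, 0, -2.7, 0, 0, 0, 0, -5.4, 0, 0, 0, 0, -8.1, 0, 0, 0, 0, -11.4, -1, 0, 0, 0, -14.8, -1.9])

```text
clock: 13.37
eef_pos: [481.6, -227.2, 163.6]
tool_rot: [-3.141, 0.0, 1.436]
force: [0.6, -0.6, -0.5]
width: 44.8
gripper_force: 61.7
```

arm_command(series=[0, 0, 0, -3.3, -1, 0, 0, 0, -6.7, -1.9, 0, 0, 0, -10, -2.9, 0, 0, 0, -13.3, -3.9, 0, 3.5, -0.4, -13.3, -5])

```text
clock: 13.78
eef_pos: [485.8, -200.4, 301.6]
tool_rot: [3.129, 0.009, 1.512]
force: [2.5, 0.2, -0.5]
width: 44.9
gripper_force: 61.9
```

arm_command(series=[0, 3.5, -0.1, 0, -1.1, 0, 7.1, -0.3, 0, -2.2, 0, 10.6, -0.4, 0, -3.4, 0, 14.1, -0.6, 0, -4.5, 0, 17.7, -0.7, 0, -5.6])

```text
clock: 14.2
eef_pos: [484.0, -13.7, 295.6]
tool_rot: [3.141, 0.001, 1.62]
force: [0.5, -0.4, -0.3]
width: 45.5
gripper_force: 61.9
```

arm_command(series=[0, 3.5, 0.2, 0, -1.1, 0, 7.1, 0.4, 0, -2.2, 0, 10.6, 0.6, 0, -3.4, 0, 14.1, 1, 0, -4.5, 0, 17.4, 1.3, 0, -5.6])

```text
clock: 14.62
eef_pos: [488.7, 161.3, 295.7]
tool_rot: [3.14, 0.0, 1.719]
force: [0.7, -0.7, -1.3]
width: 45.2
gripper_force: 62.0
```

arm_command(series=[0, 0, 0, 3.5, 0, 0, 0, 0, 7, 0, 0, 0, 0, 10.5, 0, 0, 0, 0, 13.5, 0, 0, 0, 0, 15, 0])

```text
clock: 15.03
eef_pos: [486.2, 158.1, 142.1]
tool_rot: [-3.136, 0.002, 1.718]
force: [-4.3, -0.5, 2.0]
width: 45.0
gripper_force: 61.9
```

```bash
python3 - <<'E'
from h import *
s=monitor.read_state();print(s['eef_pos'],s['tool_rot'],s['width'],'target',loc(-33,-85))
plan([(*loc(-33,-85),80,1.715)],0)
grab('side','d5');grab('wrist','w5')
cv2.imwrite('pics/c5.png',np.hstack([cv2.imread('pics/d5.png')[:,:400],cv2.imread('pics/w5.png')[:,100:500]]))
C=cloud(load('d5'))
m=(C[...,2]>60)&(C[...,2]<75)&(C[...,0]>400)&(C[...,0]<600)&(C[...,1]>150)&(C[...,1]<400);q=C[m];print('floor',np.median(q[:,2]),len(q))
E
```

```text
[486.19208195 158.14521462 142.10313404] [-3.13558062e+00  1.77944205e-03  1.71780633e+00] 44.96597154223883 target [488.53929558 159.64416409]
[0, 0.1, 0.1, 3.1, 0.1, 0, 0.1, 0.3, 6.2, 0.2, 0, 0.1, 0.3, 6.2, 0.2, 0, 0.1, 0.3, 6.2, 0.2, 0, 0.1, 0.3, 6.2, 0.2]
floor 70.33249585467117 7671
```

View pics/c5.png

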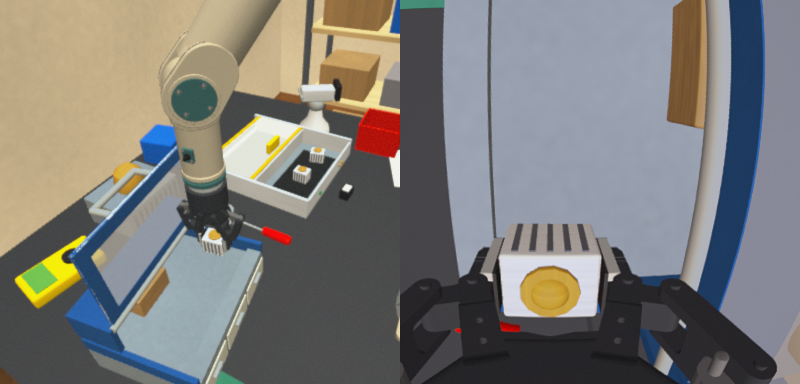

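The module hangs between the pads over the right end of the free row, clear of the cardboard box. I'll lower it gently.

arm_command(series=[0, 0, 0.2, 2.5, 0, 0, 0, 0.2, 4.5, 0, 0, 0, 0.2, 5.7, 0, 0, 0, 0.2, 5.7, 0, 0, 0, 0.2, 5.7, 0])

```text
clock: 15.55
eef_pos: [482.0, 156.8, 86.8]
tool_rot: [-3.125, 0.005, 1.718]
force: [-18.6, -2.4, -7.1]
width: 45.1
gripper_force: 64.8
```

The -18 N along x says the finger knuckles are rubbing the hinge tube behind. I'll lift, turn the gripper 90° so the fingers spread along the locker's width (camera to the front), and place there.

arm_command(series=[0, 0, -1.2, -0.5, 0, 0, 0, -1.4, -3.5, 0, 0, 0, -1.4, -7, 0, 0, 0, -1.4, -11, 0, 0, 0, -1.4, -15, 0])

```text
clock: 15.97
eef_pos: [477.5, 158.0, 241.5]
tool_rot: [3.139, -0.001, 1.718]
force: [2.0, -0.2, -0.8]
width: 44.8
gripper_force: 64.1
```

arm_command(series=[0, 0, 0, -2, -7, 0, 0, 0, -2, -14, 0, 0, 0, -2, -21, 0, 0, 0, -2, -28, 0, 0, 0, -2, -35, 0])

```text
invalid input at $.series: expected a multiple of 5 numbers
```

arm_command(series=[0, 0, 0, 0, -7, 0, 0, 0, 0, -14, 0, 0, 0, 0, -21, 0, 0, 0, 0, -28, 0, 0, 0, 0, -35, 0])

```text
invalid input at $.series: expected a multiple of 5 numbers
```

arm_command(series=[0, 0, 0, 0, -7, 0, 0, 0, 0, -14, 0, 0, 0, 0, -20, 0, 0, 0, 0, -20, 0, 0, 0, 0, -20, 0])

```text
invalid input at $.series: expected a multiple of 5 numbers
```

```bash
python3 - <<'E'
from h import *
s=monitor.read_state();print(s['eef_pos'],s['tool_rot'],s['width'],s['qpos'].round(2),s['force'],'target',loc(-45,-75))
p=s['tool_rot'][2];p=p if p>0 else p+2*np.pi
plan([(*loc(-45,-75),150,3.286),(*loc(-45,-75),85,3.286)],0,start=(*s['eef_pos'],p))
E
```

```text
[477.48746547 158.01217111 241.52731317] [ 3.13912639e+00 -6.00396990e-04  1.71794179e+00] 44.82107780403249 [-0.02  0.44 -0.5   1.9   0.27  0.86 -0.51] [ 2.00967752 -0.15998004 -0.76192886] target [475.22846822 167.81862891]
[0, 0.1, -0.0, 0.7, -6.4, 0, 0.1, -0.0, 1.3, -12.8, 0, 0.2, -0.0, 2.0, -19.3, 0, 0.3, -0.0, 2.6, -25.7, 0, 0.4, -0.0, 3.3, -32.1]
[0, 0.1, 0.0, 0.7, -6.4, 0, 0.1, 0.1, 1.3, -12.8, 0, 0.2, 0.1, 2.0, -19.3, 0, 0.3, 0.1, 2.6, -25.7, 0, 0.3, 0.2, 3.3, -32.1]
[0, 0.0, 0.1, 0.7, -6.4, 0, 0.1, 0.1, 1.3, -12.8, 0, 0.1, 0.2, 2.0, -19.3, 0, 0.1, 0.2, 2.6, -25.7, 0, 0.1, 0.2, 5.9, -25.7]
[0, -0.0, 0.0, 3.2, -0.0, 0, -0.0, 0.0, 3.2, -0.0, 0, -0.0, 0.0, 3.2, -0.0, 0, -0.0, 0.0, 3.2, -0.0, 0, -0.0, 0.0, 3.2, -0.0]
```

arm_command(series=[0, 0, 0, 0, -7, 0, 0, 0, 0, -14, 0, 0, 0, 0, -21, 0, 0, 0, 0, -28, 0, 0.5, 0, 0, -35])

```text
clock: 16.38
eef_pos: [477.7, 161.8, 240.2]
tool_rot: [3.139, 0.003, 2.333]
force: [0.2, -0.0, 0.8]
width: 44.9
gripper_force: 64.6
```

arm_command(series=[0, 0, 0, 0, -7, 0, 0, 0, 0, -14, 0, 0, 0, 0, -21, 0, 0, 0, 0, -28, 0, 0, 0, 0, -35])

```text
clock: 16.8
eef_pos: [477.5, 162.7, 240.1]
tool_rot: [3.141, 0.004, 2.945]
force: [0.2, 0.2, -1.0]
width: 45.1
gripper_force: 64.6
```

arm_command(series=[0, 0, 0, 1, -7, 0, 0, 0, 2, -14, 0, 0, 0, 4, -19.8, 0, 0, 0, 6, -19.8, 0, 0, 0, 8, -19.8])

```text
clock: 17.22
eef_pos: [478.1, 162.5, 159.1]
tool_rot: [-3.142, 0.004, -2.999]
force: [0.2, -0.1, -1.1]
width: 44.9
gripper_force: 64.5
```

```bash
python3 - <<'E'
from h import *
s=monitor.read_state();print(s['eef_pos'],s['tool_rot'],s['width'],s['qpos'].round(2),s['force'],'target',loc(-45,-75))
p=s['tool_rot'][2];p=p if p>0 else p+2*np.pi
plan([(*loc(-45,-75),100,3.286),(*loc(-45,-75),80,3.286)],0,start=(*s['eef_pos'],p))
E
```

```text
[478.05960901 162.54894205 159.1483966 ] [-3.14155054  0.00411747 -2.99934422] 44.88506563929223 [ 0.16  0.65 -0.83  1.98  0.67  0.8   0.66] [ 0.23872074 -0.10586548 -1.12371028] target [475.22846822 167.81862891]
[0, 0.1, 0.3, 3.0, -0.1, 0, 0.2, 0.6, 5.9, -0.1, 0, 0.2, 0.6, 7.9, -0.1, 0, 0.2, 0.6, 7.9, -0.1, 0, 0.2, 0.6, 7.9, -0.1]
```

arm_command(series=[0, 0.2, 0.6, 3, 0, 0, 0.2, 0.6, 5.5, 0, 0, 0.2, 0.6, 7.3, 0, 0, 0.2, 0.6, 7.7, 0, 0, 0.2, 0.6, 7.7, 0])

```text
clock: 17.63
eef_pos: [474.3, 168.2, 81.5]
tool_rot: [-3.141, 0.001, -2.999]
force: [0.5, 0.6, -0.2]
width: 45.2
gripper_force: 64.4
```

arm_command(series=[0, 0, 0, 0, 0, 0, 0, 0, 0, 0, 0, 0, 0, 0, 0, 0, 0, 0, 0, 0, 0, 0, 0, 0, 0])

```text
clock: 18.05
eef_pos: [474.2, 168.3, 81.7]
tool_rot: [3.142, 0.001, -2.999]
force: [-0.3, -0.4, -0.9]
width: 45.3
gripper_force: 64.4
```

arm_command(series=[0, 0, 0, 0.15, 0, 0, 0, 0, 0.2, 0, 65, 0, 0, 0.2, 0, 65, 0, 0, 0.2, 0, 65, 0, 0, 0.1, 0])

```text
clock: 18.47
eef_pos: [473.6, 168.4, 79.9]
tool_rot: [-3.142, -0.0, -2.998]
force: [-0.5, 0.0, -0.3]
width: 55.1
gripper_force: 0.0
```

arm_command(series=[65, 0, 0, -2, 0, 65, 0, 0, -5, 0, 65, 0, 0, -9, 0, 75, 0, 0, -13, 0, 75, 0, 0, -17, 0])

```text
clock: 18.88
eef_pos: [472.9, 168.5, 251.7]
tool_rot: [3.141, -0.001, -2.997]
force: [1.9, 0.3, 0.1]
width: 63.7
gripper_force: 0.0
```

arm_command(series=[75, 0, 0, -2, 7, 75, 0, 0, -4, 14, 75, 0, 0, -4, 21, 75, 0, 0, -4, 28, 75, 0, 0, -4, 35])

```text
clock: 19.3
eef_pos: [473.7, 168.4, 290.7]
tool_rot: [3.141, 0.001, 2.668]
force: [-0.1, 0.2, -0.1]
width: 64.2
gripper_force: 0.0
```

```bash
python3 - <<'E'
from h import *
s=monitor.read_state();print(s['eef_pos'],s['tool_rot'],s['width'])
p=s['tool_rot'][2];p=p if p>0 else p+2*np.pi
grab('wrist','w6');grab('side','d6');grab('scene','s6');mods('d6');mods('s6')
cv2.imwrite('pics/c6.png',np.hstack([cv2.imread('pics/d6.png')[:,:400],cv2.imread('pics/w6.png')[:,50:450]]))
plan([(470,-100,285,1.9),(470,-296,150,1.54)],75,start=(*s['eef_pos'],p))
E
```

```text
[473.69729743 168.36078979 290.65281175] [3.14098704e+00 1.07876162e-03 2.66809506e+00] 64.24620294214527
[310 147  15   9] [ 464.7 -416.4] [45.  39.1] 10.8 [44.9 52.7]
[294 165  16  11] [ 470.4 -294.8] [44.5 37.5] 0.5 [45.  52.8]
[158 153  16  13] [ 468.9 -419.9] [45.8 37.4] 9.2 [44.6 52.9]
[188 168  17  15] [ 474.7 -297.5] [37.3 46.5] 86.6 [44.2 53.1]
[75, -1.5, -3.0, 0.1, 5.5, 75, -3.0, -6.0, 0.1, 11.0, 75, -4.5, -9.0, 0.2, 16.5, 75, -6.0, -12.0, 0.3, 22.0, 75, -7.4, -15.0, 0.4, 27.5]
[75, -2.7, -2.0, 0.1, 5.5, 75, -5.4, -4.0, 0.1, 11.0, 75, -8.1, -5.9, 0.2, 16.5, 75, -10.4, -7.6, 2.1, 19.4, 75, -12.7, -9.2, 4.1, 22.4]
[75, -2.7, -0.6, 1.9, 2.9, 75, -5.5, -1.3, 3.9, 5.9, 75, -8.2, -1.9, 5.8, 8.8, 75, -10.9, -2.5, 7.7, 11.8, 75, -13.6, -3.1, 9.6, 14.7]
```

View pics/c6.png

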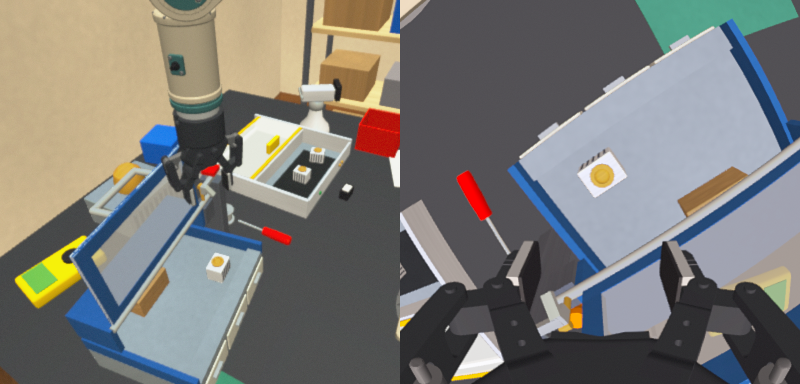

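The first module stands upright in the locker, at (601,175) in the right-hand picture, and the other two haven't moved. Next is the middle one.

arm_command(series=[75, -1.5, -3, 0.1, 5.5, 75, -3, -6, 0.1, 11, 75, -4.5, -9, 0.2, 16.5, 75, -6, -12, 0.3, 22, 75, -7.4, -15, 0.4, 27.5])

```text
clock: 19.87
eef_pos: [471.9, -0.4, 285.8]
tool_rot: [-3.142, -0.0, 2.194]
force: [0.5, -0.7, 0.8]
width: 64.0
gripper_force: 0.0
```

arm_command(series=[75, -2.7, -2, 0.1, 5.5, 75, -5.4, -4, 0.1, 11, 75, -8.1, -5.9, 0.2, 16.5, 75, -10.4, -7.6, 2.1, 19.4, 75, -12.7, -9.2, 4.1, 22.4])

```text
clock: 20.28
eef_pos: [472.1, -157.7, 245.3]
tool_rot: [3.139, 0.002, 1.804]
force: [-0.2, 0.2, -0.0]
width: 64.3
gripper_force: 0.0
```

arm_command(series=[75, -2.7, -0.6, 1.9, 2.9, 75, -5.5, -1.3, 3.9, 5.9, 75, -8.2, -1.9, 5.8, 8.8, 75, -10.9, -2.5, 7.7, 11.8, 75, -13.6, -3.1, 9.6, 14.7])

```text
clock: 20.7
eef_pos: [472.6, -296.2, 147.7]
tool_rot: [-3.141, -0.001, 1.548]
force: [0.7, 0.3, -0.2]
width: 64.1
gripper_force: 0.0
```

```bash
python3 - <<'E'
from h import *
s=monitor.read_state();print(s['eef_pos'],s['tool_rot'])
grab('wrist','w7');mods('w7');grab('side','d7');mods('d7')
plan([(470.5,-296,60,1.54),(470.5,-296,17,1.54)],75)
E
```

```text
[ 472.55338415 -296.21050061  147.67486286] [-3.14127472e+00 -7.87977602e-04  1.54820416e+00]
[338  91  24 163] [ 561.2 -282.3] [152.   2.] 87.3 [45.4 53.8]
[222 172  53  43] [ 470.3 -297.1] [38.7 45.7] 87.0 [43.3 52. ]
[221 287  48  34] [ 464.3 -418.1] [46.3 37.2] 12.0 [43.3 51.7]
[310 147  15   9] [ 465.  -418.6] [46.2 40. ] 15.1 [44.4 52.7]
[293 165  18  11] [ 470.2 -294.8] [38.3 45.7] 86.7 [44.5 53.1]
[75, 0.1, 0.0, 2.8, 0.0, 75, 0.3, 0.1, 5.7, 0.1, 75, 0.4, 0.1, 8.5, 0.1, 75, 0.4, 0.1, 10.7, 0.1, 75, 0.4, 0.1, 12.8, 0.1]
```

arm_command(series=[75, 0.1, 0, 2.8, 0, 75, 0.3, 0.1, 5.7, 0, 75, 0.4, 0.1, 8.5, 0, 75, 0.4, 0.1, 10.7, 0, 75, 0.4, 0.1, 12.7, 0])

```text
clock: 21.22
eef_pos: [473.8, -289.7, 20.5]
tool_rot: [-3.141, -0.002, 1.551]
force: [0.2, -0.4, 0.4]
width: 64.2
gripper_force: 0.0
```

arm_command(series=[75, 0, 0, 0, 0, 0, 0, 0, 0, 0, 0, 0, 0, 0, 0, 0, 0, 0, 0, 0, 0, 0, 0, 0, 0])

```text
clock: 21.63
eef_pos: [474.8, -291.5, 23.4]
tool_rot: [3.139, 0.001, 1.547]
force: [-0.3, -0.1, -2.2]
width: 44.9
gripper_force: 62.1
```

arm_command(series=[0, 0, 0, -2, 0, 0, 0, 0, -5, 0, 0, 0, 0, -9, 0, 0, 0, 0, -13, -1, 0, 0, 0, -17, -2])

```text
clock: 22.05
eef_pos: [473.6, -291.0, 194.6]
tool_rot: [3.141, 0.0, 1.583]
force: [0.2, -1.6, -1.9]
width: 44.8
gripper_force: 62.2
```

```bash
python3 - <<'E'
from h import *
s=monitor.read_state();print(s['eef_pos'],s['tool_rot'],s['width'])
t=loc(-45,0)
plan([(472,-230,290,1.8),(472,10,290,2.5),(*t,290,3.286),(*t,130,3.286)],0)
E
```

```text
[ 473.55474667 -291.03150943  194.56929719] [3.14098786e+00 3.33290185e-04 1.58298729e+00] 44.752085752863835
[0, 2.0, -0.0, -3.2, -4.1, 0, 4.1, -0.1, -6.4, -8.3, 0, 6.1, -0.1, -9.5, -12.4, 0, 9.5, -0.0, -9.5, -18.2, 0, 13.0, 0.0, -9.5, -23.9]
[0, 3.1, 1.4, -0.0, -5.7, 0, 6.2, 2.9, -0.0, -11.5, 0, 9.4, 4.3, -0.0, -17.2, 0, 12.5, 5.7, -0.0, -22.9, 0, 15.6, 7.1, -0.0, -28.6]
[0, 2.1, 2.6, -0.0, -6.4, 0, 4.1, 5.2, -0.0, -12.9, 0, 6.2, 7.8, -0.0, -19.3, 0, 8.3, 10.4, -0.0, -25.7, 0, 10.4, 13.0, -0.0, -32.2]
[0, 0.4, 3.3, -0.0, -6.4, 0, 0.7, 6.6, -0.0, -12.9, 0, 0.7, 6.6, 3.2, -12.9, 0, 0.7, 6.6, 6.4, -12.9, 0, 0.7, 6.6, 9.6, -12.9]
[0, -0.0, 0.0, 3.2, -0.0, 0, -0.0, 0.0, 6.4, -0.0, 0, -0.0, 0.0, 6.4, -0.0, 0, -0.0, 0.0, 6.4, -0.0, 0, -0.0, 0.0, 6.4, -0.0]
```

arm_command(series=[0, 2, 0, -3.2, -4.1, 0, 4.1, -0.1, -6.4, -8.3, 0, 6.1, -0.1, -9.5, -12.4, 0, 9.5, 0, -9.5, -18.2, 0, 13, 0, -9.5, -23.9])

```text
clock: 22.47
eef_pos: [473.6, -161.2, 290.0]
tool_rot: [3.138, 0.005, 2.001]
force: [0.6, 0.4, -1.0]
width: 44.8
gripper_force: 62.3
```

arm_command(series=[0, 3.1, 1.4, 0, -5.7, 0, 6.2, 2.9, 0, -11.5, 0, 9.4, 4.3, 0, -17.2, 0, 12.5, 5.7, 0, -22.9, 0, 15.6, 7.1, 0, -28.6])

```text
clock: 22.88
eef_pos: [471.8, 11.6, 287.9]
tool_rot: [3.141, 0.002, 2.503]
force: [0.9, 0.2, -1.2]
width: 44.8
gripper_force: 62.3
```

arm_command(series=[0, 2.1, 2.6, 0, -6.4, 0, 4.1, 5.2, 0, -12.9, 0, 6.2, 7.8, 0, -19.3, 0, 8.3, 10.4, 0, -25.7, 0, 10.4, 13, 0, -32.2])

```text
clock: 23.3
eef_pos: [466.8, 177.8, 287.8]
tool_rot: [-3.141, 0.002, 3.065]
force: [0.5, 0.1, -0.9]
width: 44.6
gripper_force: 62.3
```

arm_command(series=[0, 0.4, 3.3, 0, -6.4, 0, 0.7, 6.6, 0, -12.9, 0, 0.7, 6.6, 3.2, -12.9, 0, 0.7, 6.6, 6.4, -12.9, 0, 0.7, 6.6, 9.6, -12.9])

```text
clock: 23.72
eef_pos: [465.8, 243.6, 190.9]
tool_rot: [3.141, 0.003, -2.997]
force: [1.4, -0.5, -0.9]
width: 45.0
gripper_force: 62.1
```

```bash
python3 - <<'E'
from h import *
s=monitor.read_state();print(s['eef_pos'],s['tool_rot'],s['width'])
p=s['tool_rot'][2];p=p if p>0 else p+2*np.pi
plan([(*loc(-47,0),89,3.286)],0,start=(*s['eef_pos'],p))
E
```

```text
[465.75799024 243.56491467 190.91083391] [ 3.14145578e+00  2.63752619e-03 -2.99672171e+00] 45.00029425347518
[0, 0.1, -0.0, 3.4, 0.0, 0, 0.2, -0.1, 6.8, 0.0, 0, 0.3, -0.1, 10.2, 0.0, 0, 0.3, -0.1, 10.2, 0.0, 0, 0.3, -0.1, 10.2, 0.0]
```

arm_command(series=[0, 0.2, 0, 3.4, 0, 0, 0.3, 0, 6.8, 0, 0, 0.3, 0, 9, 0, 0, 0.3, 0, 10, 0, 0, 0.3, 0, 10, 0])

```text
clock: 24.13
eef_pos: [461.8, 241.6, 89.8]
tool_rot: [-3.14, -0.002, -2.998]
force: [0.3, 0.4, -0.8]
width: 45.1
gripper_force: 62.1
```

arm_command(series=[0, 0, 0, 0.1, 0, 0, 0, 0, 0.2, 0, 0, 0, 0, 0.2, 0, 0, 0, 0, 0.2, 0, 0, 0, 0, 0.2, 0])

```text
clock: 24.55
eef_pos: [463.2, 242.7, 89.9]
tool_rot: [3.141, 0.002, -2.999]
force: [0.1, -0.3, -1.8]
width: 44.7
gripper_force: 62.1
```

arm_command(series=[0, 0, 0, 0.2, 0, 0, 0, 0, 0.2, 0, 65, 0, 0, 0.2, 0, 65, 0, 0, 0.2, 0, 65, 0, 0, 0.2, 0])

```text
clock: 24.97
eef_pos: [462.7, 242.7, 87.1]
tool_rot: [3.141, 0.0, -2.998]
force: [-0.7, -0.2, -0.3]
width: 55.3
gripper_force: 0.0
```

arm_command(series=[65, 0, 0, -2, 0, 65, 0, 0, -5, 0, 65, 0, 0, -9, 0, 75, 0, 0, -13, 0, 75, 0, 0, -17, 0])

```text
clock: 25.38
eef_pos: [462.0, 242.5, 258.7]
tool_rot: [3.141, -0.001, -2.997]
force: [1.6, 0.1, -0.9]
width: 64.2
gripper_force: 0.0
```

```bash
python3 - <<'E'
from h import *
s=monitor.read_state();print(s['eef_pos'],s['tool_rot'],s['width'])
p=s['tool_rot'][2];p=p if p>0 else p+2*np.pi
grab('wrist','w8');grab('side','d8');mods('d8')
plan([(470,20,290,2.6),(470,-180,290,2.1),(464.5,-418.5,150,1.755)],75,start=(*s['eef_pos'],p))
E
```

```text
[461.98286781 242.48442685 258.69050823] [ 3.14138155e+00 -8.59774206e-04 -2.99740419e+00] 64.21793708057766
[310 147  15   9] [ 464.7 -416.6] [46.6 38.6] 19.6 [45.1 52.8]
[75, 0.4, -3.7, -0.5, 6.5, 75, 0.8, -7.4, -1.0, 13.1, 75, 1.2, -11.1, -1.6, 19.6, 75, 1.6, -14.8, -2.1, 26.2, 75, 2.0, -18.4, -2.6, 32.7]
[75, -1.7, -3.3, -0.5, 6.5, 75, -3.0, -6.4, -0.5, 11.3, 75, -4.4, -9.4, -0.5, 16.1, 75, -5.8, -12.4, -0.5, 20.9, 75, -7.2, -15.5, -0.5, 25.6]
[75, -2.6, -2.1, -0.0, 4.8, 75, -5.1, -4.3, -0.0, 9.5, 75, -7.4, -6.2, 1.8, 12.0, 75, -9.6, -8.2, 3.5, 14.5, 75, -11.8, -10.2, 5.2, 17.0]
[75, -2.7, -1.2, 1.8, 2.5, 75, -5.4, -2.4, 3.5, 4.9, 75, -8.2, -3.7, 5.2, 7.4, 75, -10.9, -4.9, 7.0, 9.9, 75, -13.6, -6.1, 8.8, 12.4]
```

View pics/w8.png

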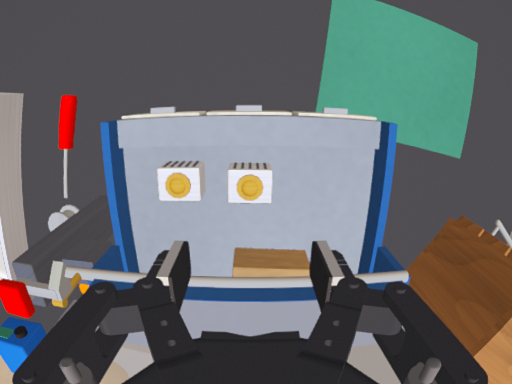

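Two modules now stand in the row, at (180,184) and (250,184) in the wrist view. Next is the third.

arm_command(series=[75, 0.4, -3.7, -0.5, 6.5, 75, 0.8, -7.4, -1, 13.1, 75, 1.2, -11.1, -1.6, 19.6, 75, 1.6, -14.8, -2.1, 26.2, 75, 2, -18.4, -2.6, 32.7])

```text
clock: 25.9
eef_pos: [468.6, 55.5, 282.9]
tool_rot: [-3.141, -0.0, 2.709]
force: [0.2, -1.5, -0.7]
width: 63.6
gripper_force: 0.0
```

arm_command(series=[75, -1.7, -3.3, -0.5, 6.5, 75, -3, -6.4, -0.5, 11.3, 75, -4.4, -9.4, -0.5, 16.1, 75, -5.8, -12.4, -0.5, 20.9, 75, -7.2, -15.5, -0.5, 25.6])

```text
clock: 26.32
eef_pos: [469.8, -114.9, 287.8]
tool_rot: [-3.141, 0.0, 2.264]
force: [1.3, -1.0, 0.1]
width: 63.7
gripper_force: 0.0
```

arm_command(series=[75, -2.6, -2.1, 0, 4.8, 75, -5.1, -4.3, 0, 9.5, 75, -7.4, -6.2, 1.8, 12, 75, -9.6, -8.2, 3.5, 14.5, 75, -11.8, -10.2, 5.2, 17])

```text
clock: 26.73
eef_pos: [467.4, -270.8, 235.1]
tool_rot: [-3.141, 0.0, 1.969]
force: [0.8, 0.4, 0.2]
width: 63.9
gripper_force: 0.0
```

arm_command(series=[75, -2.7, -1.2, 1.8, 2.5, 75, -5.4, -2.4, 3.5, 4.9, 75, -8.2, -3.7, 5.2, 7.4, 75, -10.9, -4.9, 7, 9.9, 75, -13.6, -6.1, 8.8, 12.4])

```text
clock: 27.15
eef_pos: [464.1, -419.6, 146.5]
tool_rot: [-3.141, -0.0, 1.752]
force: [0.5, 0.2, 0.3]
width: 64.2
gripper_force: 0.0
```

```bash
python3 - <<'E'
from h import *
grab('wrist','w9');mods('w9')
s=monitor.read_state();print(s['eef_pos'],s['tool_rot'])
plan([(464.5,-418.5,60,1.755),(464.5,-418.5,17,1.755)],75)
E
```

```text
[332   0  76 250] [ 558.4 -337.3] [247.5   2.6] 87.3 [45.2 53.8]
[224 172  53  42] [ 463.7 -419.3] [45.7 38. ] 11.9 [43.4 51.7]
[ 460.5213942  -426.38203985  142.47264932] [-3.13615541e+00  1.18823331e-03  1.74336535e+00]
[75, 0.2, 0.2, 2.7, -0.2, 75, 0.5, 0.4, 5.5, -0.4, 75, 0.7, 0.5, 8.2, -0.7, 75, 0.7, 0.5, 10.4, -0.7, 75, 0.7, 0.5, 12.5, -0.7]
```

arm_command(series=[75, 0, 0, 2.7, -1, 75, 0, 0, 5.5, -1, 75, 0, 0, 8.2, -1, 75, 0, 0, 11, -1, 75, 0, 0, 12.8, -1])

```text
clock: 27.62
eef_pos: [463.1, -417.0, 16.9]
tool_rot: [-3.139, -0.003, 1.772]
force: [-0.3, -0.4, 0.3]
width: 64.0
gripper_force: 0.0
```

arm_command(series=[75, 0, 0, 0, 0, 0, 0, 0, 0, 0, 0, 0, 0, 0, 0, 0, 0, 0, 0, 0, 0, 0, 0, 0, 0])

```text
clock: 28.03
eef_pos: [465.4, -419.0, 21.4]
tool_rot: [3.14, 0.002, 1.772]
force: [1.2, 0.2, -1.8]
width: 44.8
gripper_force: 63.3
```

arm_command(series=[0, 0, 0, -2, 0, 0, 0, 0, -5, 0, 0, 0, 0, -9, 0, 0, 0, 0, -13, -1, 0, 0, 0, -17, -2])

```text
clock: 28.45
eef_pos: [464.4, -418.2, 192.5]
tool_rot: [3.141, 0.001, 1.808]
force: [-0.2, -0.6, -1.1]
width: 44.7
gripper_force: 63.4
```

```bash
python3 - <<'E'
from h import *
s=monitor.read_state();print(s['eef_pos'],s['tool_rot'],s['width'])
t=loc(-45,75)
plan([(472,-340,290,1.9),(472,10,290,2.5),(*t,290,3.286),(*t,130,3.286)],0)
E
```

```text
[ 464.35982164 -418.1894875   192.5183876 ] [3.14128102e+00 5.34517145e-04 1.80761588e+00] 44.68005102405856
[0, 1.9, 0.6, -2.4, -1.3, 0, 3.7, 1.3, -4.9, -2.6, 0, 5.6, 1.9, -7.3, -4.0, 0, 7.4, 2.6, -9.7, -5.3, 0, 10.8, 3.4, -9.7, -8.7]
[0, 3.2, 1.3, -0.0, -3.4, 0, 6.5, 2.7, -0.0, -6.9, 0, 9.7, 4.0, -0.0, -10.3, 0, 13.0, 5.3, -0.0, -13.8, 0, 16.2, 6.6, -0.0, -17.2]
[0, 2.7, 2.2, -0.0, -3.4, 0, 5.4, 4.5, -0.0, -6.9, 0, 8.1, 6.7, -0.0, -10.3, 0, 10.8, 8.9, -0.0, -13.8, 0, 13.6, 10.9, -0.0, -18.8]
[0, 2.0, 2.8, -0.0, -5.0, 0, 3.9, 5.6, -0.0, -10.0, 0, 5.9, 8.4, -0.0, -15.0, 0, 7.9, 11.1, -0.0, -20.0, 0, 9.8, 13.9, -0.0, -25.0]
[0, 0.6, 3.4, -0.0, -5.0, 0, 1.2, 6.7, -0.0, -10.0, 0, 1.8, 10.1, -0.0, -15.0, 0, 1.8, 10.1, 3.2, -15.0, 0, 1.8, 10.1, 6.4, -15.0]
[0, -0.0, 0.0, 3.2, -0.0, 0, -0.0, 0.0, 6.4, -0.0, 0, -0.0, 0.0, 9.6, -0.0, 0, -0.0, 0.0, 9.6, -0.0, 0, -0.0, 0.0, 9.6, -0.0]
```

arm_command(series=[0, 1.9, 0.6, -2.4, -1.3, 0, 3.7, 1.3, -4.9, -2.6, 0, 5.6, 1.9, -7.3, -4, 0, 7.4, 2.6, -9.7, -5.3, 0, 10.8, 3.4, -9.7, -8.7])

```text
clock: 28.87
eef_pos: [475.0, -308.6, 292.5]
tool_rot: [3.136, 0.011, 1.955]
force: [1.2, -0.2, -0.9]
width: 44.6
gripper_force: 63.6
```

arm_command(series=[0, 3.2, 1.3, 0, -3.4, 0, 6.5, 2.7, 0, -6.9, 0, 9.7, 4, 0, -10.3, 0, 13, 5.3, 0, -13.8, 0, 16.2, 6.6, 0, -17.2])

```text
clock: 29.28
eef_pos: [471.8, -128.8, 287.9]
tool_rot: [3.141, 0.002, 2.262]
force: [0.4, -0.1, -1.4]
width: 45.0
gripper_force: 63.5
```

arm_command(series=[0, 2.7, 2.2, 0, -3.4, 0, 5.4, 4.5, 0, -6.9, 0, 8.1, 6.7, 0, -10.3, 0, 10.8, 8.9, 0, -13.8, 0, 13.6, 10.9, 0, -18.8])

```text
clock: 29.7
eef_pos: [470.1, 45.4, 287.9]
tool_rot: [3.141, 0.002, 2.59]
force: [1.1, 0.2, -1.6]
width: 45.0
gripper_force: 63.5
```

arm_command(series=[0, 2, 2.8, 0, -5, 0, 3.9, 5.6, 0, -10, 0, 5.9, 8.4, 0, -15, 0, 7.9, 11.1, 0, -20, 0, 9.8, 13.9, 0, -25])

```text
clock: 30.12
eef_pos: [459.5, 214.9, 287.8]
tool_rot: [-3.141, 0.002, 3.027]
force: [0.7, 0.2, -1.6]
width: 44.7
gripper_force: 63.5
```

arm_command(series=[0, 0.6, 3.4, 0, -5, 0, 1.2, 6.7, 0, -10, 0, 1.8, 10.1, 0, -15, 0, 1.8, 10.1, 3.2, -15, 0, 1.8, 10.1, 6.4, -15])

```text
clock: 30.53
eef_pos: [454.2, 320.1, 224.7]
tool_rot: [3.137, 0.005, -2.994]
force: [1.0, -1.1, -1.3]
width: 44.7
gripper_force: 63.5
```

arm_command(series=[0, 0, 0, 3.2, 0, 0, 0, 0, 6.4, 0, 0, 0, 0, 8.6, 0, 0, 0, 0, 8.6, 0, 0, 0, 0, 8.6, 0])

```text
clock: 30.95
eef_pos: [453.9, 315.8, 137.1]
tool_rot: [-3.141, -0.001, -2.998]
force: [-0.5, 0.3, -0.7]
width: 44.7
gripper_force: 63.4
```

```bash
python3 - <<'E'
from h import *
s=monitor.read_state();print(s['eef_pos'],s['tool_rot'],s['width'],s['force'],loc(-45,75))
p=s['tool_rot'][2];p=p if p>0 else p+2*np.pi
plan([(*loc(-45,75),87,3.286)],0,start=(*s['eef_pos'],p))
E
```

```text
[453.90680967 315.7882698  137.14641029] [-3.14091577e+00 -6.83807997e-04 -2.99796285e+00] 44.71694247933032 [-0.46698554  0.26317552 -0.67734521] [453.70304046 316.26611444]
[0, 0.0, 0.0, 2.5, -0.0, 0, 0.0, 0.1, 5.0, -0.0, 0, 0.0, 0.1, 5.0, -0.0, 0, 0.0, 0.1, 5.0, -0.0, 0, 0.0, 0.1, 5.0, -0.0]
```

arm_command(series=[0, 0, 0, 2.5, 0, 0, 0, 0, 4, 0, 0, 0, 0, 4.9, 0, 0, 0, 0, 5.1, 0, 0, 0, 0, 5.1, 0])

```text
clock: 31.37
eef_pos: [454.7, 316.5, 87.1]
tool_rot: [3.141, 0.002, -2.998]
force: [0.3, -1.0, -1.1]
width: 44.7
gripper_force: 63.5
```

arm_command(series=[0, 0, 0, 0, 0, 65, 0, 0, 0, 0, 65, 0, 0, 0, 0, 65, 0, 0, 0, 0, 65, 0, 0, 0, 0])

```text
clock: 31.78
eef_pos: [454.4, 316.2, 86.5]
tool_rot: [3.141, 0.001, -2.998]
force: [0.3, -0.2, -0.1]
width: 55.9
gripper_force: 0.0
```

arm_command(series=[65, 0, 0, -2, 0, 65, 0, 0, -5, 0, 65, 0, 0, -9, 0, 75, 0, 0, -13, 0, 75, 0, 0, -17, 0])

```text
clock: 32.2
eef_pos: [453.6, 315.9, 257.8]
tool_rot: [3.142, -0.001, -2.998]
force: [1.4, 0.7, 0.5]
width: 64.0
gripper_force: 0.0
```

```bash
python3 - <<'E'
from h import *
s=monitor.read_state();print(s['eef_pos'],s['tool_rot'],s['width'])
p=s['tool_rot'][2];p=p if p>0 else p+2*np.pi
grab('wrist','w10');grab('side','d10');mods('d10')
cv2.imwrite('pics/c10.png',np.hstack([cv2.imread('pics/d10.png')[:,:400],cv2.imread('pics/w10.png')[:,50:450]]))
# go close guard: handle is at ~ (596,-329)
plan([(450,100,300,2.6),(520,-150,280,2.0),(592,-331,190,1.522)],50,start=(*s['eef_pos'],p))
E
```

```text
[453.567647   315.85072431 257.78571325] [ 3.14154461e+00 -7.39763465e-04 -2.99752484e+00] 63.977829514623
[50, 0.6, -3.6, -0.7, 6.5, 50, 1.2, -7.1, -1.4, 13.1, 50, 1.7, -10.7, -2.1, 19.6, 50, 2.3, -14.2, -2.8, 26.2, 50, 2.9, -17.8, -3.5, 32.7]
[50, -1.4, -3.3, -0.7, 6.5, 50, -3.8, -6.1, -0.4, 11.5, 50, -6.2, -9.0, -0.1, 16.4, 50, -8.6, -11.8, 0.2, 21.3, 50, -11.0, -14.6, 0.4, 26.2]
[50, -3.4, -1.5, 0.3, 4.9, 50, -6.8, -3.0, 0.6, 9.8, 50, -10.2, -4.5, 0.9, 14.7, 50, -13.3, -5.5, 2.4, 19.3, 50, -16.4, -6.4, 3.9, 23.9]
[50, -3.2, 0.4, 1.5, 4.6, 50, -6.5, 0.7, 3.0, 9.1, 50, -9.7, 1.1, 4.5, 13.7, 50, -12.9, 1.4, 6.0, 18.3, 50, -12.9, 1.4, 6.0, 18.3]
```

View pics/c10.png

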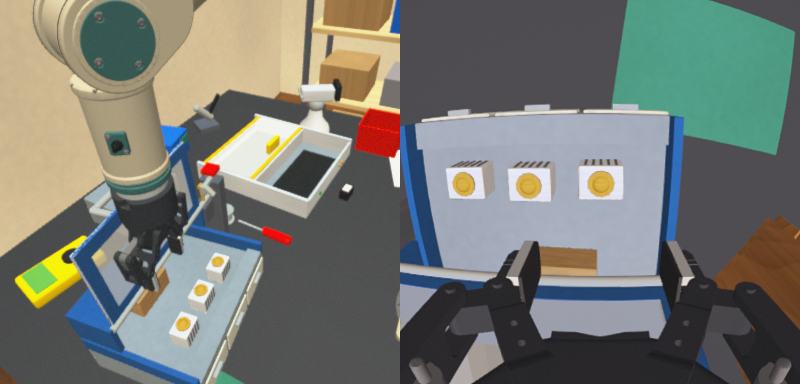

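All three modules stand in the locker and the test box is empty. Now I'll shut the guard.

arm_command(series=[50, 0.6, -3.6, -0.7, 6.5, 50, 1.2, -7.1, -1.4, 13.1, 50, 1.7, -10.7, -2.1, 19.6, 50, 2.3, -14.2, -2.8, 26.2, 50, 2.9, -17.8, -3.5, 32.7])

```text
clock: 32.72
eef_pos: [450.2, 134.0, 291.0]
tool_rot: [-3.141, -0.0, 2.709]
force: [1.0, -0.5, 0.2]
width: 43.0
gripper_force: 0.0
```

arm_command(series=[50, -1.4, -3.3, -0.7, 6.5, 50, -3.8, -6.1, -0.4, 11.5, 50, -6.2, -9, -0.1, 16.4, 50, -8.6, -11.8, 0.2, 21.3, 50, -11, -14.6, 0.4, 26.2])

```text
clock: 33.13
eef_pos: [490.1, -44.8, 286.7]
tool_rot: [-3.141, 0.0, 2.253]
force: [0.5, 2.0, -0.2]
width: 42.9
gripper_force: 0.0
```

arm_command(series=[50, -3.4, -1.5, 0.3, 4.9, 50, -6.8, -3, 0.6, 9.8, 50, -10.2, -4.5, 0.9, 14.7, 50, -13.3, -5.5, 2.4, 19.3, 50, -16.4, -6.4, 3.9, 23.9])

```text
clock: 33.55
eef_pos: [545.0, -212.7, 247.7]
tool_rot: [3.141, 0.001, 1.835]
force: [0.3, -0.1, 0.7]
width: 42.6
gripper_force: 0.0
```

arm_command(series=[50, -3.2, 0.4, 1.5, 4.6, 50, -6.5, 0.7, 3, 9.1, 50, -9.7, 1.1, 4.5, 13.7, 50, -12.9, 1.4, 6, 18.3, 50, -12.9, 1.4, 6, 18.3])

```text
clock: 33.97
eef_pos: [590.6, -338.3, 183.0]
tool_rot: [-3.137, 0.003, 1.51]
force: [0.0, -0.4, -0.9]
width: 42.7
gripper_force: 0.0
```

```bash
python3 - <<'E'
from h import *
s=monitor.read_state();print(s['eef_pos'],s['tool_rot'])
grab('wrist','w11');z=load('w11');C=cloud(z);h=cv2.cvtColor(z['p'],cv2.COLOR_RGB2HSV)
m=(h[...,0]>18)&(h[...,0]<32)&(h[...,1]>150)&(C[...,2]>90)&(C[...,2]<108)&(z['d']>0)
q=C[m];print(len(q),cv2.minAreaRect(q[:,:2].astype(np.float32)))
E
```

```text
[ 590.55373318 -338.31662089  182.99324117] [-3.13661458  0.00314061  1.51001374]
1387 ((588.748779296875, -330.6341552734375), (69.0748291015625, 12.728604316711426), 86.88875579833984)
```

arm_command(series=[50, 0, -0.2, 4, 0, 50, 0, -0.2, 8, 0, 50, 0, -0.2, 10.5, 0, 50, 0, -0.2, 10.5, 0, 0, 0, -0.2, 10.5, 0])

```text
clock: 34.43
eef_pos: [590.0, -329.2, 82.4]
tool_rot: [-3.139, -0.002, 1.522]
force: [0.4, -0.4, 0.7]
width: 31.9
gripper_force: 0.0
```

arm_command(series=[0, 0, 0, 0, 0, 0, 0, 0, 0, 0, 0, 0, 0, 0, 0, 0, 0, -0.5, 0, 0, 0, 0, -1.5, 0, 0])

```text
clock: 34.85
eef_pos: [578.7, -329.7, 85.4]
tool_rot: [3.135, 0.001, 1.522]
force: [2.5, -0.0, -1.3]
width: 12.4
gripper_force: 60.1
```

arm_command(series=[0, 0, -2, 0, 0, 0, 0, -4, 0, 0, 0, 0, -6, 0, 0, 0, 0, -8, 0, 0, 0, 0, -10, 0, 0])

```text
clock: 35.27
eef_pos: [477.8, -324.8, 85.3]
tool_rot: [3.135, 0.001, 1.521]
force: [3.9, 1.0, -2.1]
width: 12.4
gripper_force: 60.3
```

arm_command(series=[0, 0, -2, 0, 0, 0, 0, -4, 0, 0, 0, 0, -5, 0, 0, 0, 0, -6, 0, 0, 0, 0, -6.2, 0, 0])

```text
clock: 35.68
eef_pos: [414.6, -321.8, 85.2]
tool_rot: [3.138, 0.002, 1.521]
force: [2.6, 3.8, 8.7]
width: 12.6
gripper_force: 61.8
```

arm_command(series=[0, 0, -0.2, 0, 0, 0, 0, -0.4, 0, 0, 0, 0, -0.6, 0, 0, 0, 0, -0.6, 0, 0, 0, 0, -0.6, 0, 0])

```text
clock: 36.1
eef_pos: [410.4, -321.6, 85.2]
tool_rot: [3.137, 0.002, 1.522]
force: [1.1, 4.0, 11.5]
width: 12.7
gripper_force: 62.2
```

arm_command(series=[0, 0, -0.3, 0, 0, 0, 0, -0.6, 0, 0, 0, 0, -0.7, 0, 0, 0, 0, -0.7, 0, 0, 0, 0, -0.7, 0, 0])

```text
clock: 36.52
eef_pos: [409.7, -321.6, 85.3]
tool_rot: [3.125, 0.003, 1.523]
force: [12.2, 2.0, -0.9]
width: 12.5
gripper_force: 60.7
```

The guard is against its shut stop. I'll release it and go to the button.

arm_command(series=[0, 0, 0.7, 0, 0, 50, 0, 0.7, 0, 0, 50, 0, 0.7, 0, 0, 50, 0, 0.7, 0, 0, 50, 0, 0.7, 0, 0])

```text
clock: 36.93
eef_pos: [407.4, -322.0, 83.1]
tool_rot: [-3.141, 0.001, 1.52]
force: [-0.6, 0.5, 1.3]
width: 42.6
gripper_force: 0.0
```

arm_command(series=[50, 0, 0, -3, 0, 50, 0, 0, -7, 0, 50, 0, 0, -11, 0, 50, 0, 0, -15, 0, 50, 0, 0, -19, 0])

```text
clock: 37.35
eef_pos: [407.0, -321.4, 274.8]
tool_rot: [-3.141, -0.0, 1.52]
force: [0.9, -1.1, -0.2]
width: 42.8
gripper_force: 0.0
```

```bash
python3 - <<'E'
from h import *
s=monitor.read_state();print(s['eef_pos'],s['tool_rot'],loc(28,-221))
plan([(450,-150,300,2.4),(520,0,300,3.286),(*loc(28,-221),300,3.286),(*loc(28,-221),260,3.286)],0)
E
```

```text
[ 407.02297219 -321.44109271  274.78715473] [-3.14107163e+00 -2.21236819e-04  1.52011893e+00] [568.42432753  33.80545117]
[0, 2.2, 0.4, -0.3, -6.3, 0, 4.3, 0.9, -0.6, -12.6, 0, 6.5, 1.3, -0.9, -18.9, 0, 8.7, 1.7, -1.3, -25.2, 0, 10.8, 2.1, -1.6, -31.5]
[0, 1.6, 1.5, -0.3, -6.3, 0, 3.2, 3.0, -0.6, -12.6, 0, 4.9, 4.5, -0.9, -18.9, 0, 6.1, 6.2, -0.9, -25.3, 0, 7.3, 7.8, -0.9, -31.6]
[0, 0.2, 2.1, -0.0, -6.3, 0, 0.3, 4.1, -0.0, -12.7, 0, 0.5, 6.2, -0.0, -19.0, 0, 0.7, 8.2, -0.0, -25.4, 0, 0.9, 10.3, -0.0, -31.7]
[0, -0.9, 1.8, -0.0, -6.3, 0, -3.4, 3.5, -0.0, -6.3, 0, -5.9, 5.1, -0.0, -6.3, 0, -5.9, 5.1, 2.0, -6.3, 0, -5.9, 5.1, 4.0, -6.3]
```

arm_command(series=[0, 2.2, 0.4, -0.3, -6.3, 0, 4.3, 0.9, -0.6, -12.6, 0, 6.5, 1.3, -0.9, -18.9, 0, 8.7, 1.7, -1.3, -25.2, 0, 10.8, 2.1, -1.6, -31.5])

```text
clock: 37.77
eef_pos: [433.9, -213.9, 289.2]
tool_rot: [-3.141, 0.0, 2.075]
force: [1.0, 0.8, 0.1]
width: -0.1
gripper_force: 0.0
```

arm_command(series=[0, 1.6, 1.5, -0.3, -6.3, 0, 3.2, 3, -0.6, -12.6, 0, 4.9, 4.5, -0.9, -18.9, 0, 6.1, 6.2, -0.9, -25.3, 0, 7.3, 7.8, -0.9, -31.6])

```text
clock: 38.18
eef_pos: [467.7, -112.7, 298.2]
tool_rot: [-3.141, 0.001, 2.627]
force: [1.2, -0.2, -0.9]
width: 0.2
gripper_force: 0.0
```

arm_command(series=[0, 0.2, 2.1, 0, -6.3, 0, 0.3, 4.1, 0, -12.7, 0, 0.5, 6.2, 0, -19, 0, 0.7, 8.2, 0, -25.4, 0, 0.9, 10.3, 0, -31.7])

```text
clock: 38.6
eef_pos: [511.1, -19.3, 297.7]
tool_rot: [-3.141, -0.001, -3.104]
force: [0.2, -0.3, 0.3]
width: 0.2
gripper_force: 0.0
```

```bash
python3 - <<'E'
from h import *
s=monitor.read_state();print(s['eef_pos'],s['tool_rot'],loc(28,-221))
grab('wrist','w12');z=load('w12');C=cloud(z);h=cv2.cvtColor(z['p'],cv2.COLOR_RGB2HSV)
m=(h[...,1]>150)&((h[...,0]<6)|(h[...,0]>174))&(C[...,2]>236)&(C[...,2]<252);Q=C[m];print('btn',len(Q),np.median(Q,0),cv2.minAreaRect(Q[:,:2].astype(np.float32)))
grab('side','d12')
cv2.imwrite('pics/c12.png',np.hstack([cv2.imread('pics/d12.png')[:,:400],cv2.imread('pics/w12.png')[:,50:450]]))
E
```

```text
[511.05926647 -19.33581206 297.73148246] [-3.14068541e+00 -5.69806752e-04 -3.10369021e+00] [568.42432753  33.80545117]
btn 846 [555.83630838  37.24895663 242.37190509] ((560.2974853515625, 37.51418685913086), (23.40968894958496, 33.36911392211914), 6.122123718261719)
```

View pics/c12.png

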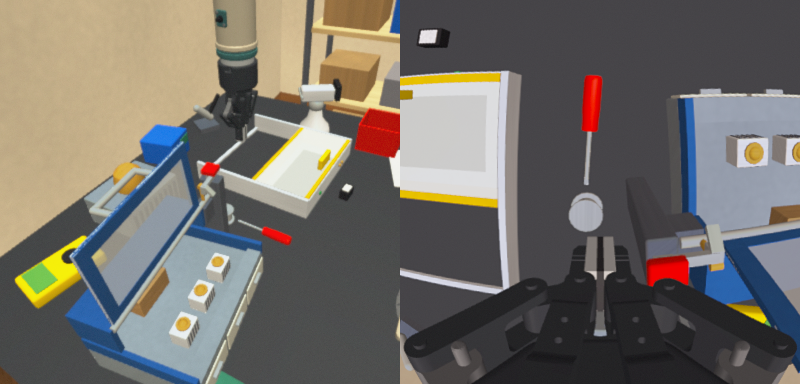

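Modules are unchanged, the guard is shut, and the button is at (668,270) beside the closed fingers. I'll check how wide the closed gripper is against the door's edge.

```bash
python3 - <<'E'
from h import *
z=load('w12');C=cloud(z);tcp=np.array([511,-19.3,297.7]);yaw=3.179
d=C-tcp;ty=d[...,0]*np.sin(yaw)-d[...,1]*np.cos(yaw);tx=d[...,0]*np.cos(yaw)+d[...,1]*np.sin(yaw)
ok=(z['d']>0)&(abs(tx)<45)&(d[...,2]>-5)&(d[...,2]<130)&(abs(ty)<120)
for a in range(0,130,15):
    m=ok&(d[...,2]>=a)&(d[...,2]<a+15)
    if m.any():print(a,ty[m].min().round(),ty[m].max().round(),m.sum())
s=monitor.read_state();p=s['tool_rot'][2]%(2*np.pi);print(s['eef_pos'],s['qpos'].round(2))
plan([(*loc(26,-222),300,3.286),(*loc(26,-222),262,3.286)],0,start=(*s['eef_pos'],p))
C=cloud(load('d12'));m=(C[...,2]>200)&(C[...,0]>480)&(C[...,0]<700)&(C[...,1]>50)&(C[...,1]<420)&(C[...,2]<370)
q=C[m][:,:2]-LO;y=-np.sin(LY)*q[:,0]+np.cos(LY)*q[:,1];print('door y',np.percentile(y,[.5,99.5]))
E
```

```text
0 -13.0 14.0 512
15 -13.0 14.0 941
30 -28.0 30.0 1327
45 -41.0 43.0 6072
60 -53.0 56.0 7291
75 -61.0 63.0 11986
90 -60.0 61.0 6563
[511.87985133 -16.0269326  298.10259463] [ 0.64  0.5  -0.99  1.79  0.46  1.1   1.1 ]
[0, -2.8, 2.3, -0.1, -3.0, 0, -5.7, 4.6, -0.2, -6.0, 0, -5.7, 4.6, 3.6, -6.0, 0, -5.7, 4.6, 3.6, -6.0, 0, -5.7, 4.6, 3.6, -6.0]
door y [-201.34235351  147.22241072]
```

arm_command(series=[0, -2.8, 2.1, 0, -3, 0, -5.7, 4.3, 0, -6, 0, -5.7, 4.3, 2, -6, 0, -5.7, 4.3, 3.6, -6, 0, -5.7, 4.3, 3.6, -6])

```text
clock: 39.12
eef_pos: [564.6, 23.8, 258.7]
tool_rot: [-3.141, -0.007, -3.005]
force: [-0.2, -0.4, -0.7]
width: -0.2
gripper_force: 0.0
```

arm_command(series=[0, 0, 0, 0, 0, 0, 0, 0, 0.5, 0, 0, 0, 0, 1, 0, 0, 0, 0, 1.5, 0, 0, 0, 0, 1.5, 0])

```text
clock: 39.53
eef_pos: [566.2, 24.8, 246.3]
tool_rot: [-3.141, -0.001, -3.004]
force: [-0.1, -0.8, 0.3]
width: 0.2
gripper_force: 0.0
```

arm_command(series=[0, 0, 0.8, 0, 0, 0, 0, 0.8, 0, 0, 0, 0, 0.8, 0.6, 0, 0, 0, 0.8, 1.2, 0, 0, 0, 0.8, 1.6, 0])

```text
clock: 39.95
eef_pos: [566.4, 34.9, 231.6]
tool_rot: [3.14, 0.003, -3.003]
force: [-7.8, -0.7, 43.9]
width: 0.1
gripper_force: 23.2
```

arm_command(series=[0, 0, 0, 0, 0, 0, 0, 0, 0, 0, 0, 0, 0, 0, 0, 0, 0, 0, 0, 0, 0, 0, 0, 0, 0])

```text
clock: 40.37
eef_pos: [566.3, 34.9, 232.1]
tool_rot: [3.14, 0.003, -3.003]
force: [-1.0, 2.7, 9.3]
width: 0.0
gripper_force: 4.7
```

arm_command(series=[0, 0, 0, 0, 0, 0, 0, 0, 0, 0, 0, 0, 0, 0, 0, 0, 0, 0, 0, 0, 0, 0, 0, 0, 0])

```text
clock: 40.78
eef_pos: [566.3, 34.9, 232.1]
tool_rot: [3.14, 0.003, -3.003]
force: [-1.5, 2.5, 9.2]
width: 0.1
gripper_force: 4.7
```

arm_command(series=[0, 0, 0, 0, 0, 0, 0, 0, 0, 0, 0, 0, 0, 0, 0, 0, 0, 0, 0, 0, 0, 0, 0, 0, 0])

```text
clock: 41.2
eef_pos: [566.3, 34.9, 232.1]
tool_rot: [3.14, 0.003, -3.003]
force: [-0.6, 2.3, 9.4]
width: -0.0
gripper_force: 4.7
```

arm_command(series=[0, 0, 0, 0, 0, 0, 0, 0, 0, 0, 0, 0, 0, 0, 0, 0, 0, 0, 0, 0, 0, 0, 0, 0, 0])

```text
clock: 41.62
eef_pos: [566.3, 34.9, 232.1]
tool_rot: [3.14, 0.003, -3.003]
force: [-1.3, 2.6, 10.4]
width: -0.1
gripper_force: 4.7
```

arm_command(series=[0, 0, -0.3, -2, 0, 0, 0, -0.3, -4, 0, 0, 1, -1, -6, 0, 0, 3, -3, -8, 0, 0, 6, -6, -9, 0])

```text
clock: 42.03
eef_pos: [516.8, -30.6, 322.1]
tool_rot: [3.14, 0.004, -2.999]
force: [-0.6, -2.0, 0.2]
width: -0.2
gripper_force: 0.0
```

```bash
cat >> h.py <<'E'
def door(f):
    z=load(f);C=cloud(z);h=cv2.cvtColor(z['p'],cv2.COLOR_RGB2HSV);d=C-np.array([*LO,0])
    x=np.cos(LY)*d[...,0]+np.sin(LY)*d[...,1];y=-np.sin(LY)*d[...,0]+np.cos(LY)*d[...,1]
    m=(z['d']>0)&(abs(y)<105)&(x>-140)&(x<28)&(C[...,2]>60)&(C[...,2]<345)
    print('door-ish',m.sum());q=np.c_[x[m],C[...,2][m]]
    r=np.degrees(np.arctan2(q[:,1]-180,-(q[:,0]-30)));print(np.histogram(r,bins=np.arange(-60,100,10)))
E
python3 - <<'E'
from h import *
grab('side','d13');door('d13');s=monitor.read_state();print(s['clock'],s['eef_pos'])
E
```

```text
door-ish 9437
(array([   0,   37,  463,    0,    0,   20, 6548, 1340,  458,  201,  138,
        102,   84,   46,    0]), array([-60, -50, -40, -30, -20, -10,   0,  10,  20,  30,  40,  50,  60,
        70,  80,  90]))
42.0833 [511.50153119 -42.30532752 321.55670302]
```

View pics/d13.png

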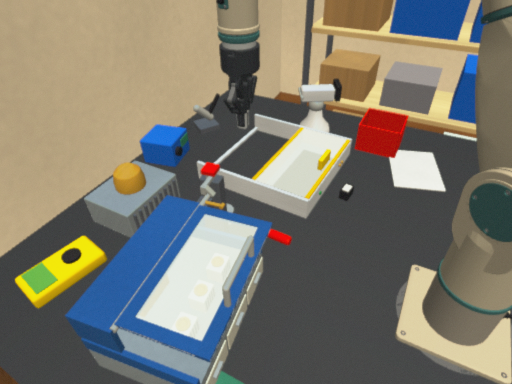

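The door has been freed and is sinking; the modules show through its glass at (217,262), (201,290) and (183,323). I'll go above the bar and push it down.

```bash
python3 - <<'E'
from h import *
s=monitor.read_state();p=s['tool_rot'][2]%(2*np.pi)
plan([(430,90,310,3.286),(*loc(-131,0),300,3.286),(*loc(-131,0),250,3.286)],0,start=(*s['eef_pos'],p))
E
```

```text
[0, 1.3, 2.8, 0.2, -0.2, 0, 2.5, 5.7, 0.5, -0.3, 0, 3.8, 8.5, 0.7, -0.5, 0, 5.1, 11.3, 0.9, -0.7, 0, 6.4, 14.2, 1.2, -0.8]
[0, 0.8, 3.6, 0.2, -0.0, 0, 1.5, 7.3, 0.5, -0.0, 0, 2.3, 10.9, 0.8, -0.0, 0, 3.0, 14.6, 1.0, -0.0, 0, 3.0, 14.6, 3.5, -0.0]
[0, -0.0, 0.0, 2.5, -0.0, 0, -0.0, 0.0, 2.5, -0.0, 0, -0.0, 0.0, 2.5, -0.0, 0, -0.0, 0.0, 2.5, -0.0, 0, -0.0, 0.0, 2.5, -0.0]
```

arm_command(series=[0, 1.3, 2.8, 0.2, 0, 0, 2.5, 5.7, 0.5, 0, 0, 3.8, 8.5, 0.7, 0, 0, 5.1, 11.3, 0.9, 0, 0, 6.4, 14.2, 1.2, 0])

```text
clock: 42.5
eef_pos: [431.6, 98.9, 307.8]
tool_rot: [-3.14, -0.001, -3.005]
force: [-0.6, 1.1, 0.6]
width: -0.2
gripper_force: 0.0
```

arm_command(series=[0, 0.8, 3.6, 0.2, 0, 0, 1.5, 7.3, 0.5, 0, 0, 2.3, 10.9, 0.8, 0, 0, 3, 14.6, 1, 0, 0, 3, 14.6, 1, 0])

```text
clock: 42.92
eef_pos: [378.9, 247.0, 298.8]
tool_rot: [3.137, 0.0, -2.992]
force: [-0.7, 0.4, 1.0]
width: -0.1
gripper_force: 0.0
```

arm_command(series=[0, 0, 0, 0, 0, 0, 0, 0, 0, 0, 0, 0, 0, 0, 0, 0, 0, 0, 0, 0, 0, 0, 0, 0, 0])

```text
clock: 43.33
eef_pos: [383.4, 238.1, 298.3]
tool_rot: [-3.141, -0.0, -3.006]
force: [0.7, 0.6, 0.0]
width: -0.4
gripper_force: 0.0
```

```bash
python3 - <<'E'
from h import *
s=monitor.read_state();print(s['eef_pos'],s['tool_rot'],loc(-131,0))
grab('scene','s14');grab('side','d14');C=cloud(load('d14'));d=C-np.array([*LO,0])
for f in('s14','d14'):
    C=cloud(load(f));d=C-np.array([*LO,0]);x=np.cos(LY)*d[...,0]+np.sin(LY)*d[...,1];y=-np.sin(LY)*d[...,0]+np.cos(LY)*d[...,1]
    m=(abs(y)<50)&(x>-160)&(x<-90)&(C[...,2]>195)&(C[...,2]<290);print(m.sum(),x[m].mean() if m.any() else 0,np.percentile(C[...,2][m],[5,50,95]) if m.any() else 0)
    m=(abs(y)<120)&(x>-90)&(x<0)&(C[...,2]>120)&(C[...,2]<240);print(np.polyfit(x[m],C[...,2][m],1))
E
```

```text
[383.43688218 238.11851815 298.327929  ] [-3.14100415e+00 -2.29446724e-04 -3.00635124e+00] [379.35586264 229.70112642]
247 -126.69552820827373 [213.59004277 222.04199428 225.62326917]
[8.87644976e-02 1.84800845e+02]
352 -132.33907882734695 [218.99382784 223.31838775 225.0967734 ]
[8.89068120e-02 1.84765604e+02]
```

arm_command(series=[0, 0.5, -0.6, 2, 0, 0, 0.5, -0.6, 4, 0, 0, 0.5, -0.6, 6, 0, 0, 0.5, -0.6, 7.2, 0, 0, 0.5, -0.6, 8.2, 0])

```text
clock: 43.85
eef_pos: [378.5, 232.1, 215.5]
tool_rot: [-3.141, -0.001, -3.004]
force: [-0.9, -1.3, 0.4]
width: -0.4
gripper_force: 0.3
```

arm_command(series=[0, 0, 0, 1.2, 0, 0, 0.1, 0, 2.4, 0, 0, 0.1, 0, 3.6, 0, 0, 0.1, 0, 4.6, 0, 0, 0.1, 0, 5.5, 0])

```text
clock: 44.27
eef_pos: [378.2, 232.8, 161.0]
tool_rot: [3.141, 0.001, -3.004]
force: [1.2, -0.4, 1.2]
width: -0.0
gripper_force: 0.5
```

arm_command(series=[0, 0, 0, 0.6, 0, 0, 0, 0, 1, 0, 0, 0, 0, 1.4, 0, 0, 0, 0, 1.6, 0, 0, 0, 0, 1.6, 0])

```text
clock: 44.68
eef_pos: [377.7, 232.8, 145.6]
tool_rot: [-3.141, 0.0, -3.003]
force: [0.5, -0.0, 0.1]
width: -0.3
gripper_force: 0.0
```

arm_command(series=[0, 0, 0, 0.2, 0, 0, 0, 0, 0.4, 0, 0, 0, 0, 0.5, 0, 0, 0, 0, 0.6, 0, 0, 0, 0, 0.6, 0])

```text
clock: 45.1
eef_pos: [378.0, 233.1, 144.1]
tool_rot: [-3.138, 0.006, -3.003]
force: [-9.6, -10.3, 59.9]
width: -0.2
gripper_force: 30.0
```

```bash
python3 - <<'E'
from h import *
grab('scene','s15');grab('side','d15')
for f in('s15','d15'):
    C=cloud(load(f));d=C-np.array([*LO,0]);x=np.cos(LY)*d[...,0]+np.sin(LY)*d[...,1];y=-np.sin(LY)*d[...,0]+np.cos(LY)*d[...,1]
    m=(abs(y)<130)&(x>-80)&(x<0)&(C[...,2]>100)&(C[...,2]<175);k=np.polyfit(x[m],C[...,2][m],1);print(k,'theta',.571-np.arctan(k[0]))
E
```

```text
[  0.6461709 169.4536496] theta -0.002678699042366506
[  0.64526685 169.78301995] theta -0.0020406761799915962
```

The door is at 0.00 rad. I'll retreat and make a final check.

arm_command(series=[0, 0, 0, -1, 0, 0, 0, 0, -4, 0, 0, 0, 0, -8, 0, 0, 0, 0, -12, 0, 0, 0, 0, -16, 0])

```text
clock: 45.62
eef_pos: [376.7, 232.7, 301.3]
tool_rot: [3.142, -0.001, -3.002]
force: [0.9, -0.3, 0.5]
width: -0.5
gripper_force: 0.0
```

arm_command(series=[0, 0, -3, -1, 0, 0, 0, -6, -2, 0, 0, -1, -9, -2, 0, 0, -2, -12, -2, 0, 0, -3, -14, -2, 0])

```text
clock: 46.03
eef_pos: [427.0, 94.9, 319.7]
tool_rot: [-3.139, 0.0, -3.006]
force: [0.1, 0.6, 0.2]
width: -0.2
gripper_force: 0.0
```

arm_command(series=[0, 0, 0, 0, 0, 0, 0, 0, 0, 0, 0, 0, 0, 0, 0, 0, 0, 0, 0, 0, 0, 0, 0, 0, 0])

```text
clock: 46.45
eef_pos: [426.1, 99.3, 319.7]
tool_rot: [3.142, 0.0, -3.001]
force: [-0.4, 0.5, 0.6]
width: 0.0
gripper_force: 0.0
```

```bash
python3 - <<'E'
from h import *
s=monitor.read_state();print(s['clock'],s['eef_pos'],s['force'])
grab('side','d16');grab('scene','s16')
for f in('s16','d16'):
    z=load(f);C=cloud(z);d=C-np.array([*LO,0]);x=np.cos(LY)*d[...,0]+np.sin(LY)*d[...,1];y=-np.sin(LY)*d[...,0]+np.cos(LY)*d[...,1]
    m=(abs(y)<130)&(x>-80)&(x<0)&(C[...,2]>100)&(C[...,2]<175);k=np.polyfit(x[m],C[...,2][m],1);print('theta',.571-np.arctan(k[0]))
    h=cv2.cvtColor(z['p'],cv2.COLOR_RGB2HSV)
    m=(h[...,0]>18)&(h[...,0]<32)&(h[...,1]>150)&(C[...,2]>98)&(C[...,2]<108)&(C[...,1]<-200)&(z['d']>0);print('handle',C[m].mean(0).round(1))
cv2.imwrite('pics/f16.png',cv2.imread('pics/d16.png'))
E
```

```text
46.45 [426.05661752  99.31990275 319.6695702 ] [-0.35931471  0.46151473  0.59908625]
theta -0.000338661291290121
handle [ 416.2 -321.9  101.8]
theta 0.000568441869247871
handle [ 410.7 -316.4  102.1]
```

View pics/f16.png

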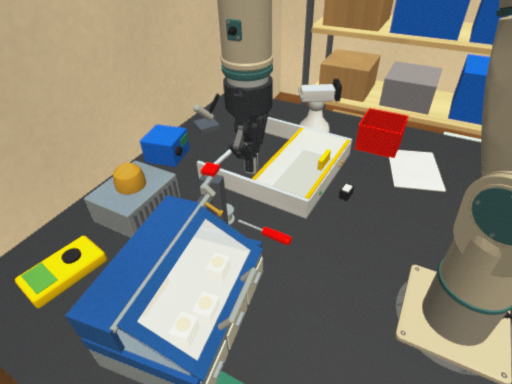

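Compared with the earlier frame, the middle module seems to have shifted, from (201,290) to (207,303). I'll work out where it is now through the glass.

```bash
python3 - <<'E'
from h import *
z=load('d16')
def ray(z,u,v,h):
    o=-z['R'].T@z['t'];r=px(z,u,v,1000.)-o;P=o+r*(h-o[2])/r[2];d=P[:2]-LO
    return np.round([np.cos(LY)*d[0]+np.sin(LY)*d[1],-np.sin(LY)*d[0]+np.cos(LY)*d[1]],1)
for u,v in((217,262),(207,302),(184,325)):print(ray(z,u,v,112))
a=cv2.imread('pics/d10.png')[235:355,130:250];a13=cv2.imread('pics/d13.png')[235:355,130:250];b=cv2.imread('pics/d16.png')[235:355,130:250];c=cv2.imread('pics/s16.png')[175:295,290:410]
cv2.imwrite('pics/z16.png',np.vstack([np.hstack([cv2.resize(i,(400,300)) for i in p]) for p in((a,a13),(b,c))]))
E
```

```text
[-43.6 -70.1]
[-65.2  22.9]
[-46.3  78.6]
```

View pics/z16.png

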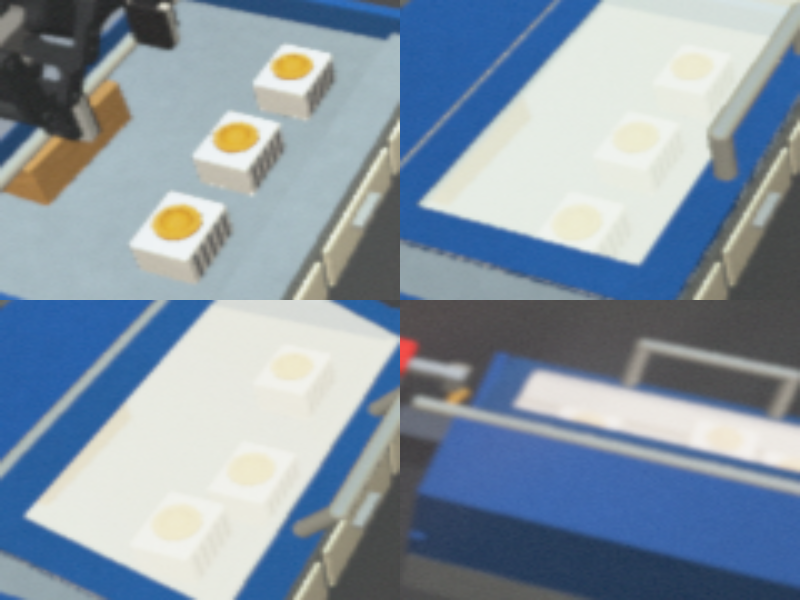

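```bash
python3 - <<'E'
from h import *
def ray(z,u,v,h):
    o=-z['R'].T@z['t'];r=px(z,u,v,1000.)-o;P=o+r*(h-o[2])/r[2];d=P[:2]-LO
    return np.round([np.cos(LY)*d[0]+np.sin(LY)*d[1],-np.sin(LY)*d[0]+np.cos(LY)*d[1]],1)
# dome centroids by saturation (yellowish under glass)
for f in('d10','d13','d16'):
    z=load(f);p=z['p'].astype(int);s=cv2.GaussianBlur((p[...,0]-p[...,2]).astype(np.float32),(0,0),1)
    for u,v in((217.5,262),(201,290) if f!='d16' else (205,302),(183,324)):
        u0,v0=int(u)-9,int(v)-7;w=s[v0:v0+15,u0:u0+19];w=np.clip(w-np.percentile(w,60),0,None);vv,uu=np.mgrid[v0:v0+15,u0:u0+19]
        a,b=(uu*w).sum()/w.sum(),(vv*w).sum()/w.sum();print(f,round(a,1),round(b,1),ray(z,a,b,115))
E
```

```text
d10 217.2 261.1 [-44.3 -70.2]
d10 200.3 289.5 [-42.    3.9]
d10 182.7 323.6 [-44.   78.3]
d13 217.2 261.1 [-44.3 -70.3]
d13 200.6 289.5 [-42.3   3.6]
d13 182.9 323.6 [-44.4  78.2]
d16 217.2 261.2 [-44.3 -70.2]
d16 205.1 302.2 [-63.1  26. ]
d16 182.8 323.5 [-44.1  78.1]
```

```bash
python3 - <<'E'
from h import *
z=load('d10');C=cloud(z);d=C-np.array([*LO,0]);x=np.cos(LY)*d[...,0]+np.sin(LY)*d[...,1];y=-np.sin(LY)*d[...,0]+np.cos(LY)*d[...,1]
for a in(-120,-35,38,115):
    m=(abs(y-a)<8)&(x>-120)&(x<-60)&(C[...,2]>60)&(C[...,2]<90);q=sorted(zip(x[m].round(),C[...,2][m].round()));print(a,[tuple(map(float,k)) for k in q[::max(1,len(q)//16)]])
g=lambda f:cv2.cvtColor(load(f)['p'],cv2.COLOR_RGB2GRAY)
t=g('d13')[281:307,187:215];big=lambda i:cv2.resize(i,None,fx=4,fy=4,interpolation=cv2.INTER_CUBIC)
r=cv2.matchTemplate(big(g('d16')[285:325,185:235]),big(t),cv2.TM_CCOEFF_NORMED);print('match',cv2.minMaxLoc(r))
a,b=big(g('d13')[275:312,182:222]),big(g('d16')[287:324,186:226])
cv2.imwrite('pics/cmp.png',cv2.resize(np.hstack([cv2.normalize(i,None,0,255,cv2.NORM_MINMAX) for i in(a,b)]),(800,370)))
E
```

```text
-120 [(-116.0, 60.0), (-113.0, 63.0), (-111.0, 67.0), (-111.0, 84.0), (-108.0, 83.0), (-105.0, 82.0), (-102.0, 83.0), (-99.0, 83.0), (-95.0, 81.0), (-92.0, 82.0), (-89.0, 82.0), (-87.0, 85.0), (-83.0, 83.0), (-79.0, 82.0), (-72.0, 70.0), (-68.0, 68.0), (-66.0, 70.0), (-63.0, 71.0)]
-35 [(-115.0, 62.0), (-111.0, 61.0), (-111.0, 77.0), (-109.0, 81.0), (-106.0, 83.0), (-102.0, 82.0), (-99.0, 83.0), (-96.0, 83.0), (-92.0, 82.0), (-88.0, 81.0), (-85.0, 81.0), (-82.0, 83.0), (-74.0, 70.0), (-71.0, 71.0), (-68.0, 72.0), (-64.0, 70.0)]
38 [(-115.0, 61.0), (-111.0, 60.0), (-111.0, 76.0), (-110.0, 80.0), (-107.0, 81.0), (-103.0, 81.0), (-100.0, 82.0), (-97.0, 81.0), (-93.0, 82.0), (-91.0, 83.0), (-87.0, 83.0), (-83.0, 80.0), (-80.0, 80.0), (-73.0, 70.0), (-69.0, 69.0), (-66.0, 73.0), (-62.0, 68.0)]
115 [(-114.0, 60.0), (-111.0, 70.0), (-110.0, 66.0), (-109.0, 65.0), (-107.0, 85.0), (-103.0, 82.0), (-100.0, 83.0), (-96.0, 81.0), (-93.0, 83.0), (-90.0, 83.0), (-86.0, 81.0), (-83.0, 82.0), (-80.0, 82.0), (-72.0, 70.0), (-68.0, 69.0), (-65.0, 72.0), (-61.0, 70.0)]
match (-0.32821109890937805, 0.7274012565612793, (16, 0), (56, 50))
```

View pics/cmp.png

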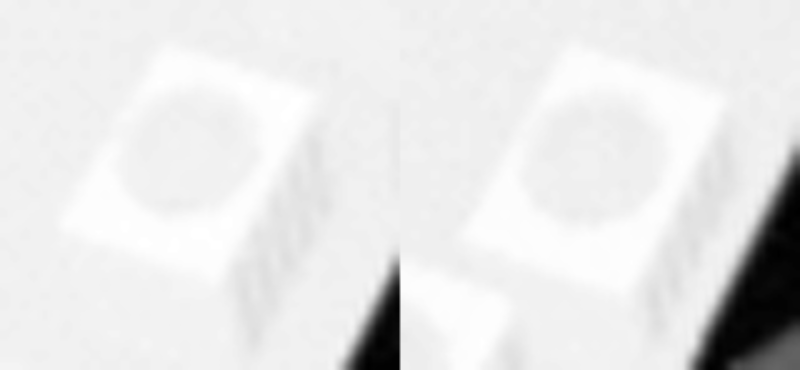

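The middle module was nudged about 3 cm. Its top face looks the same as before, so it's upright. It sits at about x = -62 mm, y = +25 mm in the locker, against the ledge and within limits. The door is closed, the guard is shut and the arm is clear, so I'm handing in.

```bash
python3 -c "
from cell import workorder
print(workorder.finish_job())"
```

```text
the job is handed in; nothing more can be done
None
```

I handed the job in at about 46 s; no verdict came back, but my last images showed all three modules upright in the locker (the middle one about 8 mm inside the front limit after being nudged about 3 cm), the door closed at about 0.00 rad, the guard shut to within about 3 mm and the arm touching nothing.

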